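# Seat a bush in the V of a fixture and clamp it with the fold-out crank

### The job

Take the tall slim steel bush out of the parts tray, stand it upright on the fixture's plate in front of the V and push it home until it sits centred against both faces of the V. Only then fold the crank's handle fully upright and turn the crank clockwise (seen from above) all the way to its stop, so that the pressure pad clamps the bush firmly in the V; leave the handle standing up. Leave the other parts in the tray standing where they are.

Things in the scene. Friction and masses are not known exactly. Their poses are not given: they have to be found in the camera images.
- tall_bush: the workpiece: a plain steel bush (tube), the tallest and slimmest of the turned parts, 22 mm diameter, 45 mm high, 0.13 kg, standing upright in the tray. Origin: centre of its underside, z up its axis.
- brass_bush: bystander: a yellowish bush, 32 mm diameter, 34 mm high, standing in the tray. Origin: centre of its underside.
- short_bush: bystander: a steel bush, 28 mm diameter, 28 mm high, standing in the tray. Origin: centre of its underside.
- small_flange: bystander: a small flange, 53 mm diameter, 15 mm high, lying flat in the tray. Origin: centre of its underside.
- tray: fixed aluminium tray, 236 (x) by 150 mm (y), rim 22, floor 10 mm above the bench, walls 4 mm. Four turned parts stand in it; which stands where varies. Origin: under its centre, 6 mm above the bench. Left of it a tall bench post stands at the bench's front edge, 0.43 m ahead and 0.12 m left of the robot's base, leaning away as it rises: keep the arm clear of it.
- fixture: fixed V-locating fixture. Its x axis is the pushing direction, from the crank housing (x -142 to -86 mm, 60 wide, top 46 above the bench) to the V (x -6 to 48). Base plate x -142 to 52, y +-45 mm, upper face 12 mm above the bench. Handle folded (it may start 0.2 rad raised), the crank reaches up to 90 mm. Stop block top 48 mm. Origin: under the seated bush's axis, 4 mm above the bench.
- v_seat (a point): on the upper face of the base plate: where the centre of the bush's underside is when it touches both V faces. Its axes are the fixture's (x = pushing direction, y to its left).
- v_face_left: steel plate, left (+y) face of the 90 degree V, upright, facing back (-x) and inwards at 45 degrees; from the apex at x = 16 mm, y = 0 to the mouth at x = -6, y = 22 mm in the fixture frame, 50 mm high above the bench (38 above the plate), 12 mm thick (outer corner at x = 2, y = 30). Ground and oiled: low friction. Origin as the fixture's.
- v_face_right: the mirror image of the left face, on the -y side (mouth at x = -6, y = -22 mm). Origin as the fixture's.
- pad_face (a point): centre of the face of the round pressure pad (26 mm diameter, face looks along fixture +x, centre 32 mm above the bench; oiled, low friction). Drawn back it stands 71 mm behind v_seat, so the plate between pad and V is free for loading. The crank drives it 31.1 mm per rad towards the V; it meets a seated bush at a crank value of about 1.93 and is sprung (1 N per mm), so that it presses with about 8 N at the crank's stop.
- crank (a joint): crank angle, rad: 0 = pad fully drawn back, arm points along fixture +y; grows clockwise seen from above, over fixture +x, to the stop at 2.2 (arm then 36 degrees past fixture +x, towards -y). Friction 0.38 N m, plus up to 0.26 N m from the pad's spring; stays where it is left.
- crank_axis (a point): point on the vertical axis of the crank, 70 mm above the bench (height of the handle's hinge pin), 118 mm behind v_seat.
- handle_hinge (a point): centre of the handle's hinge pin on the crank arm, 55 mm from the crank axis, 70 mm above the bench. The pin lies level, square to the arm; its fork is 25 mm wide and 12 mm long.
- handle (a joint): folding handle, rad: 0 = folded flat on the arm, pointing from the pin towards the crank axis; 1.57 = upright above the pin (stop). Light friction (0.05 N m): stays where it is left.
- handle_grip (a point): point on the handle's centre line 40 mm from the hinge pin. The handle is a black round bar, 14 mm diameter, 57 mm long from the pin. Folded, its centre line is 70 mm above the bench, over the arm (12 mm wide, top 62 mm) and the hub (30 mm diameter, top 55 mm).
Not all that is in view belongs to the job. Leave any blue or purple look-alike of the tall_bush alone.

How it is judged (in metres and radians):
On the way, in this order (a step that is already met when the one before it is completed fails the run):
1. the tall bush stands upright, centred against both faces of the V (within 2 mm), with the crank still drawn back and its handle still folded (x of tall_bush in the frame of v_seat between -0.002 and 0.002 m and y of tall_bush in the frame of v_seat between -0.002 and 0.002 m and z of tall_bush in the frame of v_seat below 0.003 m and angle between tall_bush's own z axis and vertical below 0.08 rad and value of joint crank below 0.25 rad and value of joint handle below 0.5 rad), for 0.2 s.
2. the crank's handle is folded upright (at least 1.3 rad) before the crank is turned by more than 0.6 rad (value of joint handle above 1.3 rad and value of joint crank below 0.6 rad), for 0.1 s.
At the end, for the whole second after the job is handed in: The tall bush stands upright in the V, within 2 mm of the fully seated place, pressed against both faces with more than 0.7 N each by the pressure pad; the crank is at its stop (over 2.03 rad of 2.2), its handle still up (over 1.2 rad); everything is at rest (x of tall_bush in the frame of v_seat between -0.002 and 0.002 m and y of tall_bush in the frame of v_seat between -0.002 and 0.002 m and z of tall_bush in the frame of v_seat below 0.003 m and angle between tall_bush's own z axis and vertical below 0.08 rad and value of joint crank above 2.03 rad and value of joint handle above 1.2 rad and contact force between tall_bush and v_face_left above 0.7 N and contact force between tall_bush and v_face_right above 0.7 N and horizontal distance between pad_face and tall_bush below 0.012 m and linear speed of tall_bush below 0.01 m/s); the robot touches nothing.
It fails at once if another part in the tray is shifted by more than 25 mm or tipped (distance of any of brass_bush, short_bush, small_flange from where it was at the start of the episode above 0.025 m or angle between any of brass_bush, short_bush, small_flange's own z axis and vertical above 0.5 rad).
It also fails if it takes over 72 s, if anything falls off the work surface, if the arm or the gripper's body presses on something with over 40 N, if the wrist force passes 120 N, or if a joint passes its speed limit or range.

### The arm

A 6-joint arm with a two-finger parallel gripper is mounted at the origin on a cart in front of the work surface, level with it; the furniture and walls round the work are solid. World frame = base frame: x ahead of the robot, y to its left, z up, the work surface at z = 0. Lengths are in mm, angles in degrees, forces in N, time in s.
With the tool pointing down it reaches from about 300 to 850 mm from the base axis. Payload 4.2 kg.
Tool frame: the origin (TCP) lies at the very end of the fingers, on their centre line; the grasp point (between the pads) lies 19 mm behind it (hold_point_z is the z of the grasp point in the tool frame, in mm); z points along the fingers, y is the direction in which the jaws open and shut (so a half turn about z gives the same grasp; the last joint's range is limited). The gripper opens to 91 mm and grips with 3 to 60 N. Pads are 32 mm wide; open, the fingers measure 118 mm over their backs; the gripper's body (76 mm by 178 mm) begins 60 mm behind the grasp point.
Start: joints at [69.672, 18.312, 89.639, -0, 72.044, -1.146], TCP at [188.936, 543.09, 213.976] pointing down, gripper open.
Joint ranges: [-177.97, 177.97], [-48.28, 115.42], [12.27, 149.76], [-77.06, 257.06], [2.81, 150.46], [-146.56, 146.56]. Speed limits (degrees/s): [147.25, 147.25, 180, 180, 180, 180].

### API

Orientations are given as [roll, pitch, yaw] about the fixed x, y, z axes, in that order (R = Rz(yaw) Ry(pitch) Rx(roll)).
In Python, from workcell import state, grab_frame, job_done, hold_point_z gives the robot as it stands. The module is installed in compiled form; this text tells all that it offers.
- The arm moves only by the shell command python3 -m creep 'ROWS' [FORCE]. ROWS is JSON, a list of rows, each a list of 7 numbers: the closure, from 0 (fully open) to 1 (shut), then the shift along the tool's x, y, z in mm, then the turn, a rotation vector about the tool's x, y, z in degrees. A call has 1 to 5 rows; each row shifts and turns the commanded pose from where the row before left it, along the tool's axes as they then stand; what a row does not reach is not made up. A row lasts 1/8 s, in which the tool goes at most 62.5 mm and 10.7 degrees, less where a joint would pass 70% of its speed; a pose out of reach is approached as far as the arm can. A call is refused whole if a number of a shift passes 62.5 or a number of a turn 10.7, either way. A call with a gripper value outside its range is refused whole. The fingers move at their own pace and stop on an object; FORCE is the grip in N (left out, the last holds). Time passes only in rows, so rows that do not move let the fingers close. It gives the time, the measured TCP pose, the force and the opening at its end, in the units of the state.
- state(): the state, without advancing time (a new reading comes with each control period).
- grab_frame(name): name is "scene" or "top"; returns a dict with "frame" (384x512x3 uint8, red, green, blue), "fx", "fy", "cx", "cy" (pixels), "view" (4x4, takes a point from world to camera coordinates). Camera axes: x right, y down, z forward; pixel columns grow to the right and rows downward; lengths in mm; the calibration is good to about 2 mm. A picture is of the moment at which its call begins. There is no depth.
- job_done(): hands the job in, once; it reports no verdict.
The state is a dict: "time_s": time; "qpos": joint angles; "qvel": joint speeds; "effort": joint torques, N m; "ee_pos": TCP position; "ee_rot": TCP orientation; "force": force on the tool from outside, world axes, zero at the start; "torque": the same for the moment, N m; "gripper_width": finger opening in mm.
Only numpy, scipy, OpenCV 4.12 (cv2) and the standard library are available. Lean on these libraries where they do the work, as an engineer would, in place of code of your own. Each camera call takes 0.05 s, during which the arm holds its last target.

## Working session

There is one attempt and no reset: what is moved stays moved. The work goes in short steps, Python scripts to look and compute and a shell command to move; the robot and the scene stay as the last step left them, time stands still between calls to the robot, and variables do not carry over. Pictures are saved under pics/ and viewed, and the job is handed in when it is done.

```bash
mkdir -p pics; python3 - <<'E'
from workcell import *
import cv2
print(state(), hold_point_z)
for n in("scene","top"):
    f=grab_frame(n); print(n,f["fx"],f["fy"],f["cx"],f["cy"],f["view"].tolist() if hasattr(f["view"],'tolist') else f["view"])
    cv2.imwrite(f"pics/{n}0.png",f["frame"][:,:,::-1])
E
```

```text
{'time_s': 0.0, 'qpos': array([ 6.96708831e+01,  1.83508271e+01,  8.97068330e+01,  1.14271521e-03,
        7.20417963e+01, -1.14648595e+00]), 'qvel': array([-0.05115933, -0.08348713,  0.11201855, -0.04636415,  0.00295974,
       -0.07564292]), 'effort': array([-7.62525688e-04, -4.12459981e+01, -2.31975889e+01,  7.26536172e-02,
        4.55107063e-02, -1.17400205e-04]), 'ee_pos': array([188.75898057, 542.60618697, 213.12553161]), 'ee_rot': array([-1.79900585e+02, -3.07619790e-03,  1.60817013e+02]), 'force': array([ 0.96902511, -0.55804378,  0.34990936]), 'torque': array([ 0.03215299, -0.00310684, -0.0162595 ]), 'gripper_width': 91.21081694586077} -18.8
scene 375.8827791390986 375.8827791390986 256.74667695192505 184.34383175537712 [[-0.6809600892663971, -0.7321034893443288, 0.01782800370650355, 335.7784693012155], [-0.42629268803537285, 0.376482921627295, -0.8225175705421449, 375.1179455255074], [0.5954560445187176, -0.5677015858819089, -0.5684602083112666, 447.7153787052037], [0.0, 0.0, 0.0, 1.0]]
top 370.64183023773643 370.64183023773643 253.9562816835063 193.90013118804305 [[0.0037358253237446473, -0.999596659374584, 0.028152480820039256, -148.78074939527883], [-0.9880157989305401, -0.00803381858201929, -0.15414356562191503, 644.4710042780528], [0.15430756518329514, -0.027239242393345173, -0.9876473049631834, 866.00655141389], [0.0, 0.0, 0.0, 1.0]]
```

View pics/scene0.png

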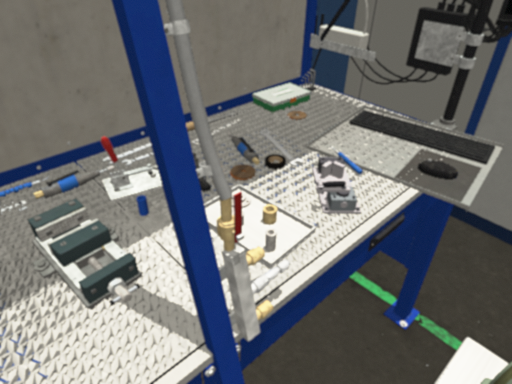

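View pics/top0.png

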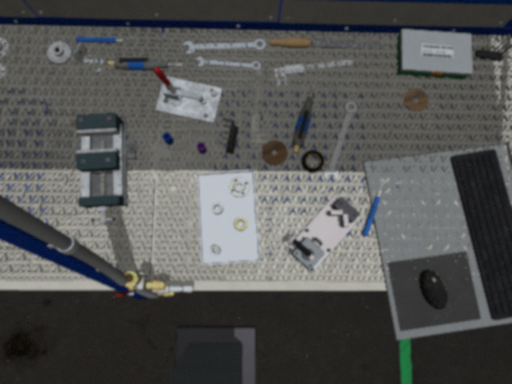

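```bash
python3 - <<'E'
import cv2
a=cv2.imread("pics/top0.png");cv2.imwrite("pics/c1.png",cv2.resize(a[160:275,190:375],None,fx=4.3,fy=4.3,interpolation=cv2.INTER_CUBIC))
b=cv2.imread("pics/scene0.png");cv2.imwrite("pics/c2.png",cv2.resize(b[140:270,200:375],None,fx=4.4,fy=4.4,interpolation=cv2.INTER_CUBIC))
E
```

```text
(no output)
```

View pics/c1.png

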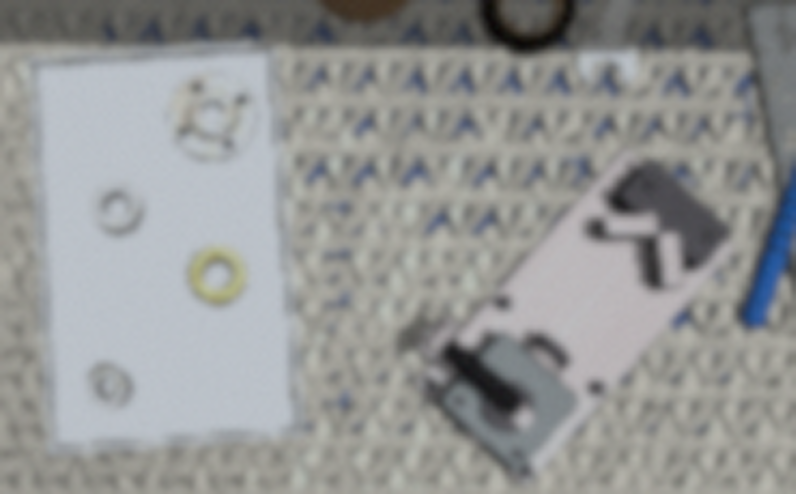

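View pics/c2.png

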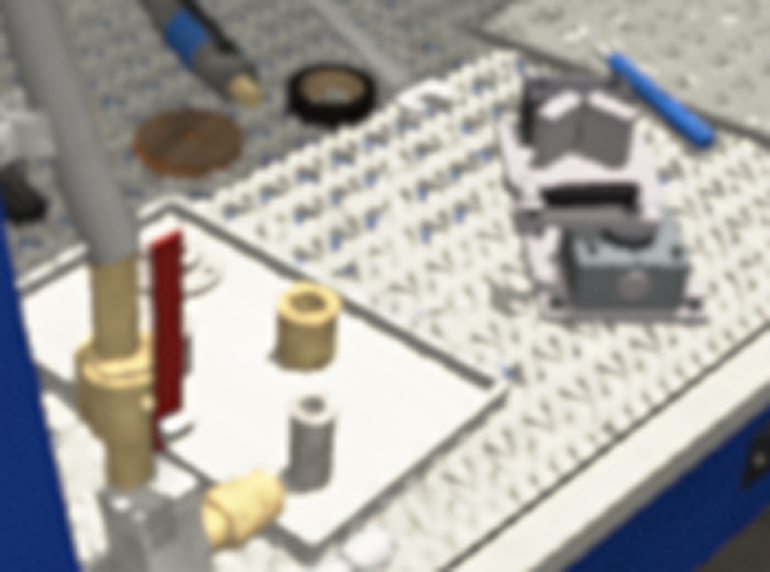

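```bash
cat > h.py <<'E'
import numpy as np,cv2
from workcell import *
def proj(f,P):
    P=np.atleast_2d(P); V=np.array(f["view"]); c=P@V[:3,:3].T+V[:3,3]
    return np.c_[c[:,0]/c[:,2]*f["fx"]+f["cx"],c[:,1]/c[:,2]*f["fy"]+f["cy"]]
def back(f,uv,z):
    V=np.array(f["view"]);R=V[:3,:3];o=-R.T@V[:3,3]
    d=R.T@np.array([(uv[0]-f["cx"])/f["fx"],(uv[1]-f["cy"])/f["fy"],1]); return o+d*(z-o[2])/d[2]
def crop(f,name,u0,v0,w,h,s):
    a=f["frame"][v0:v0+h,u0:u0+w,::-1]
    a=cv2.resize(a,None,fx=s,fy=s,interpolation=cv2.INTER_CUBIC)
    for i in range(0,w,10): cv2.putText(a,str(u0+i),(int((i+.5)*s),10),0,.35,(0,0,255),1);cv2.line(a,(int((i+.5)*s),12),(int((i+.5)*s),18),(0,0,255),1)
    for i in range(0,h,10): cv2.putText(a,str(v0+i),(0,int((i+.5)*s)),0,.35,(0,0,255),1)
    cv2.imwrite("pics/"+name,a)
E
python3 - <<'E'
from h import *
f=grab_frame("top"); crop(f,"d1.png",285,190,78,80,7.4); crop(f,"d2.png",195,165,70,100,5.9)
g=grab_frame("scene"); crop(g,"d3.png",255,190,40,70,8);crop(g,"d4.png",305,150,60,65,9)
E
```

```text
(no output)
```

View pics/d1.png

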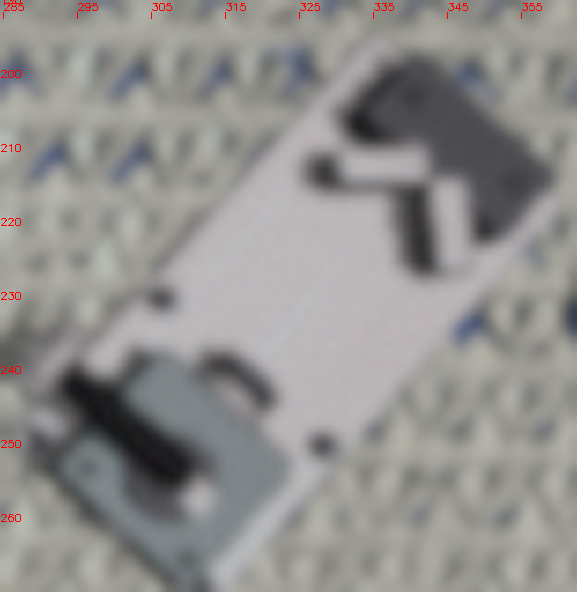

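View pics/d2.png

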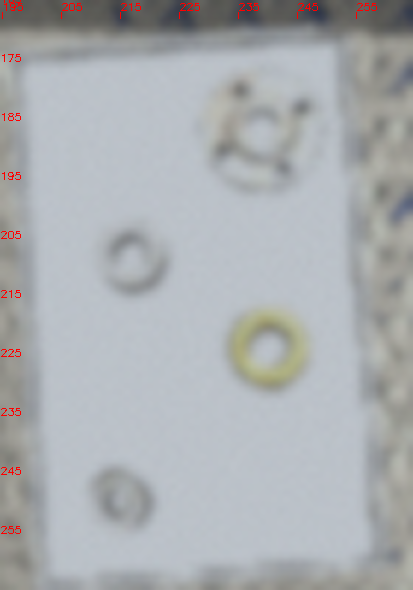

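View pics/d3.png

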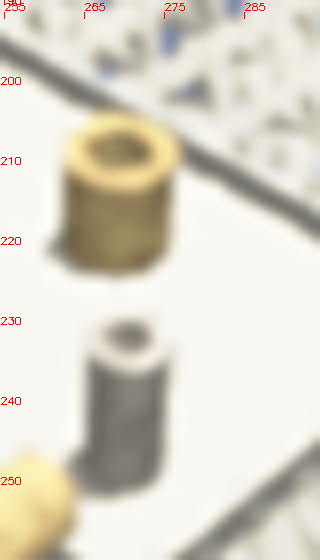

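View pics/d4.png

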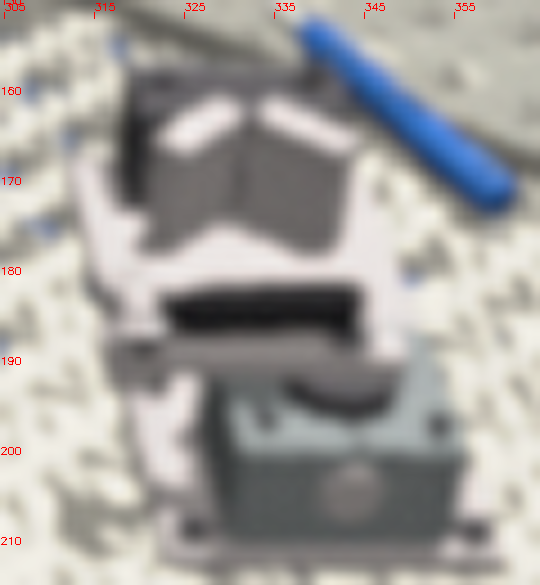

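```bash
cat > fit.py <<'E'
from h import *
from scipy.optimize import least_squares
f=grab_frame("top");g=grab_frame("scene")
T=[((16,0,50),(430,183)),((-6,22,50),(338,183)),((2,30,50),(338,150)),((-6,-22,50),(433,272)),((2,-30,50),(472,272)),((-86,-30,46),(290,465))]
S=[((16,0,50),(247,113)),((-6,22,50),(180,153)),((2,30,50),(157,140)),((-6,-22,50),(345,152)),((-6,22,12),(150,250)),((16,0,12),(228,225)),((-6,-22,12),(325,252)),((-142,30,12),(160,555)),]
def res(p,sp=0):
    c,s=np.cos(p[2]),np.sin(p[2]);r=[]
    for F,L,o,k in((f,T,(285,190),7.4),(g,S,(305,150),9)):
        for P,q in L:
            W=np.array([p[0]+c*P[0]-s*P[1],p[1]+s*P[0]+c*P[1],P[2]])
            r.append(proj(F,W)[0]-(np.array(o)+np.array(q)/k-.5))
    return np.array(r)
x0=[560,-330,-.7]
for nm,sel in(("both",slice(None)),("top",slice(0,6)),("scene",slice(6,13))):
    s=least_squares(lambda p:res(p)[sel].ravel(),x0,loss="soft_l1",x_scale=[10,10,.1]); print(nm,s.x[:2],np.degrees(s.x[2]));
    print(res(s.x).round(1).tolist())
u=np.array([215.,249])
for uv in ((214.6,249),): print("bush top guess",back(f,uv,55),back(f,uv,33))
for uv in((270.3,232.3),): print(back(g,uv,55))
print("bush bottom",back(g,(269.3,247.5),10))
E
python3 fit.py
```

```text
both [ 586.00809139 -354.15651985] -45.40716482071598
[[0.2, -0.3], [0.2, -0.5], [0.1, -0.6], [0.1, 0.2], [-0.6, 0.3], [-1.0, -0.5], [0.4, 0.0], [0.3, -0.3], [-0.6, -0.6], [-0.8, 0.4], [1.9, 1.2], [0.6, -0.3], [-0.7, 1.6], [3.3, -0.4]]
top [ 585.6100288  -354.17480717] -43.73134447208276
[[0.1, -0.3], [0.0, -0.1], [-0.2, -0.2], [0.4, 0.3], [-0.3, 0.2], [0.0, 0.1], [0.3, 0.1], [0.5, -0.1], [-0.4, -0.4], [-0.7, 0.4], [2.1, 1.4], [0.6, -0.2], [-0.6, 1.6], [5.2, -0.0]]
scene [ 586.77014724 -355.22450532] -41.41072478744895
[[0.3, -0.9], [0.3, -0.2], [-0.1, -0.3], [1.1, -0.4], [0.4, -0.7], [1.8, 0.2], [-0.0, -0.3], [0.6, -0.3], [-0.5, -0.5], [-0.8, -0.1], [2.1, 1.3], [0.2, -0.5], [-0.7, 1.1], [7.7, -0.1]]
bush top guess [509.94260133 -50.65763116  55.        ] [510.09523193 -48.97091855  33.        ]
[507.43052063 -48.74952329  55.        ]
bush bottom [510.21282363 -51.02275792  10.        ]
```

```bash
cat > ov.py <<'E'
from h import *
import sys
x,y,yaw=map(float,sys.argv[1:4]); yaw=np.radians(yaw)
def W(P):
    P=np.atleast_2d(np.array(P,float)); c,s=np.cos(yaw),np.sin(yaw); return np.c_[x+c*P[:,0]-s*P[:,1],y+s*P[:,0]+c*P[:,1],P[:,2]]
L=[]
box=lambda x0,x1,y0,y1,z:[(x0,y0,z),(x1,y0,z),(x1,y1,z),(x0,y1,z),(x0,y0,z)]
L+=[box(-142,52,-45,45,12),box(-142,-86,-30,30,46),[(-6,22,50),(16,0,50),(-6,-22,50),(2,-30,50)],[(-6,22,50),(2,30,50)],[(-6,22,12),(16,0,12),(-6,-22,12)],[(-71,-13,32),(-71,13,32)],[(-118,0,70),(-118,55,70)]]
for n,(u,v,w,h,s) in(("top",(280,185,85,90,6.6)),("scene",(300,145,75,75,7.8))):
    F=grab_frame(n);a=cv2.resize(F["frame"][v:v+h,u:u+w,::-1],None,fx=s,fy=s,interpolation=cv2.INTER_CUBIC)
    for l in L:
        q=((proj(F,W(l))-[u,v]+.5)*s).astype(int); cv2.polylines(a,[q.reshape(-1,1,2)],False,(0,0,255) if l[0][2]>12 else (0,200,0),1)
    cv2.imwrite(f"pics/ov_{n}_{sys.argv[4]}.png",a)
E
python3 ov.py 586 -354.3 -44 a
```

```text
(no output)
```

View pics/ov_top_a.png

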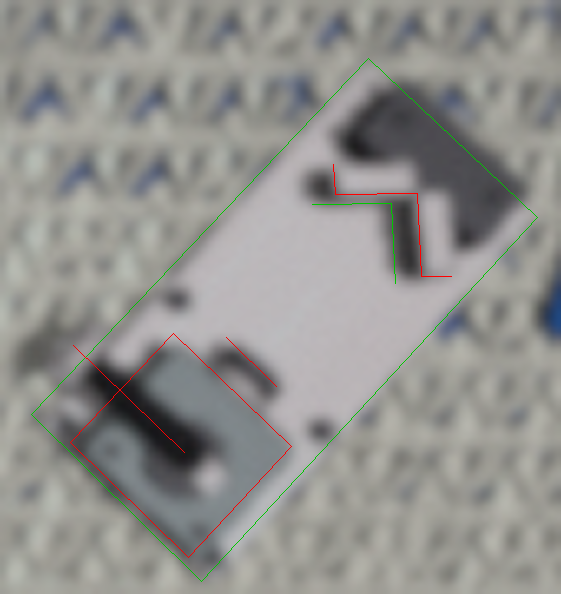

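View pics/ov_scene_a.png

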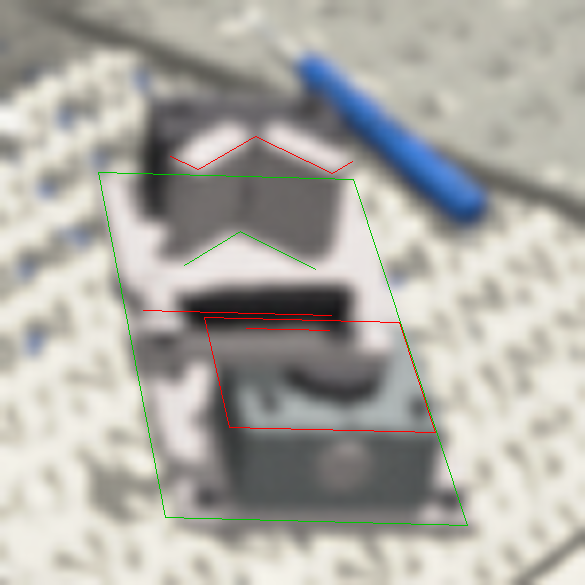

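```bash
python3 - <<'E'
from h import *
f=grab_frame("top");g=grab_frame("scene")
print(back(f,(215.3,248.9),55),back(f,(215.3,248.9),33))
for uv in((130,285),(160,290),(60,240),(0,205),(75,265),(5,240)):
    print(uv,[back(f,uv,z).round() for z in(0,150,300)])
V=np.array(f["view"]);print(-V[:3,:3].T@V[:3,3]);V=np.array(g["view"]);print(-V[:3,:3].T@V[:3,3])
for z in (0,100,200,400): print(z,proj(f,[430,120,z]),proj(g,[430,120,z]))
print("tray corners", [back(f,p,22).round() for p in((199,174),(252,171),(258,262),(203,264))])
E
```

```text
[510.18721607 -52.33287736  55.        ] [510.34580074 -50.68694129  33.        ]
(130, 285) [array([420., 163.,   0.]), array([434., 118., 150.]), array([447.,  74., 300.])]
(160, 290) [array([408.,  88.,   0.]), array([423.,  55., 150.]), array([438.,  23., 300.])]
(60, 240) [array([531., 345.,   0.]), array([527., 272., 150.]), array([523., 199., 300.])]
(0, 205) [array([619., 503.,   0.]), array([601., 406., 150.]), array([583., 308., 300.])]
(75, 265) [array([469., 302.,   0.]), array([475., 236., 150.]), array([480., 170., 300.])]
(5, 240) [array([531., 481.,   0.]), array([526., 387., 150.]), array([522., 293., 300.])]
[ 503.67199069 -119.95381458  958.83864232]
[121.96694528 358.76781945 557.06321887]
0 [[147.39175242 281.13020665]] [[230.20296896 324.48739587]]
100 [[135.97289337 284.62528182]] [[228.75377602 284.83507839]]
200 [[121.4708161  289.06406593]] [[226.98891452 236.54554662]]
400 [[ 76.37441273 302.8671367 ]] [[221.98473371  99.62287721]]
tray corners [array([701.,  -4.,  22.]), array([ 710., -141.,   22.]), array([ 479., -156.,   22.]), array([473., -20.,  22.])]
```

```bash
python3 - <<'E'
from h import *
f=grab_frame("top");g=grab_frame("scene")
crop(f,"e1.png",0,185,200,120,4);crop(g,"e2.png",100,0,200,384,1.55)
E
```

```text
(no output)
```

View pics/e1.png

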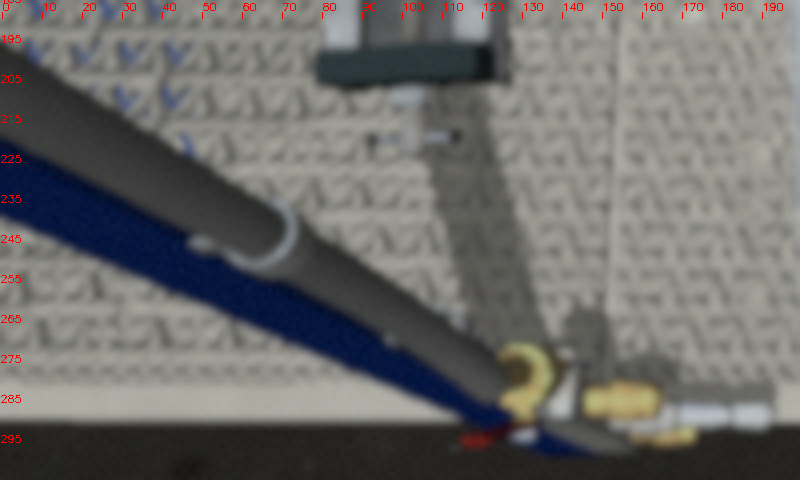

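View pics/e2.png

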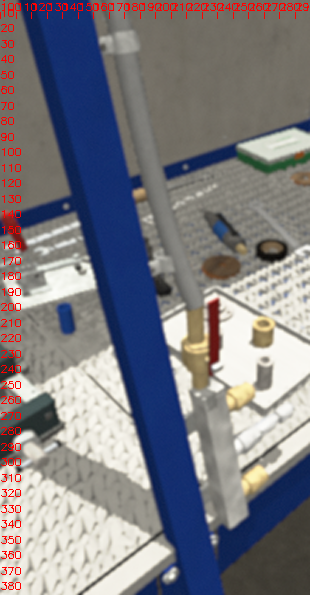

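```bash
python3 - <<'E'
from h import *
f=grab_frame("top");g=grab_frame("scene")
def ray(F,uv):
    V=np.array(F["view"]);R=V[:3,:3];o=-R.T@V[:3,3];return o,R.T@np.array([(uv[0]-F["cx"])/F["fx"],(uv[1]-F["cy"])/F["fy"],1])
def plane(F,a,b):
    o,d1=ray(F,a);_,d2=ray(F,b);n=np.cross(d1,d2);n/=np.linalg.norm(n);return n,n@o
# blue: top strip lower edge / scene strip right edge etc
for nm,t,s in(("blue lowTop,rightScene",((0,238.5),(110,289)),((162,0),(243,384))),("blue low,leftScene",((0,238.5),(110,289)),((113,0),(220,370))),
  ("pipe lower", ((0,219),(90,262)),((187,25),(229,190))),("pipe upper",((0,196),(110,262)),((187,25),(229,190)))):
    n1,c1=plane(f,*t);n2,c2=plane(g,*s)
    print(nm)
    for z in(0,100,200,300,400,500): print(np.linalg.solve(np.array([n1,n2,[0,0,1]]),[c1,c2,z]).round())
E
```

```text
blue lowTop,rightScene
[382. 146.   0.]
[406. 145. 100.]
[430. 143. 200.]
[455. 142. 300.]
[479. 140. 400.]
[503. 138. 500.]
blue low,leftScene
[395. 175.   0.]
[420. 177. 100.]
[446. 178. 200.]
[471. 179. 300.]
[497. 181. 400.]
[522. 182. 500.]
pipe lower
[392.  79.   0.]
[416.  86. 100.]
[440.  92. 200.]
[464.  98. 300.]
[488. 105. 400.]
[512. 111. 500.]
pipe upper
[397.  76.   0.]
[423.  81. 100.]
[449.  87. 200.]
[475.  92. 300.]
[500.  97. 400.]
[526. 103. 500.]
```

```bash
cat > plan.py <<'E'
# usage: plan.py closure "x,y,z,yaw,n" ...   from the current state
import sys;from h import *
s=state();p=np.array(s["ee_pos"]);yaw=s["ee_rot"][2]
if sys.argv[1]=='-s': p=np.array(eval(sys.argv[2])[:3],float);yaw=eval(sys.argv[2])[3];sys.argv=sys.argv[:1]+sys.argv[3:]
c=sys.argv[1];out=[]
for w in sys.argv[2:]:
    x,y,z,a,n=map(float,w.split(","));q=np.array([x,y,z]);n=int(n);P0=p.copy();Y0=yaw
    for i in range(n):
        T=P0+(q-P0)*(i+1)/n;A=Y0+(a-Y0)*(i+1)/n;r=np.radians(yaw);d=T-p
        sh=np.round([d[0]*np.cos(r)+d[1]*np.sin(r),d[0]*np.sin(r)-d[1]*np.cos(r),-d[2]],1 if len(sys.argv[2:])==1 and abs(d).max()<8 else 0);t=round(-(A-yaw),1)
        if t==-0: t=0.
        out.append([*sh,0,0,t]);p=p+np.array([sh[0]*np.cos(r)+sh[1]*np.sin(r),sh[0]*np.sin(r)-sh[1]*np.cos(r),-sh[2]]);yaw-=t
for k in range(0,len(out),5): print("["+",".join("["+c+","+",".join(f"{v:g}" for v in o)+"]" for o in out[k:k+5])+"]")
print(p.round(1),round(yaw,1))
E
python3 plan.py 0 108,312,270,110,5 212,255,270,70,3 290,160,270,42,3 327,50,270,15,3 440,-50,220,0,3 509.5,-50,110,0,3
```

```text
[[0,0,-49,-11,0,0,10.2],[0,-8,-48,-11,0,0,10.1],[0,-17,-46,-12,0,0,10.2],[0,-25,-42,-11,0,0,10.2],[0,-32,-37,-11,0,0,10.1]]
[[0,-30,26,-0,0,0,13.3],[0,-23,32,-0,0,0,13.4],[0,-15,36,-0,0,0,13.3],[0,-21,35,-0,0,0,9.3],[0,-14,39,-0,0,0,9.4]]
[[0,-9,40,-0,0,0,9.3],[0,-15,35,-0,0,0,9],[0,-10,38,-0,0,0,9],[0,-4,38,-0,0,0,9],[0,28,42,17,0,0,5]]
[[0,31,40,16,0,0,5],[0,35,36,17,0,0,5],[0,23,0,37,0,0,0],[0,23,0,36,0,0,0],[0,24,0,37,0,0,0]]
[509.9 -50.  110. ] 0.0
```

```bash
python3 -m creep '[[0,0,-49,-11,0,0,10],[0,-8,-48,-11,0,0,10],[0,-17,-46,-12,0,0,10],[0,-25,-42,-11,0,0,10],[0,-32,-37,-11,0,0,10]]'; python3 plan.py 0 212,255,270,72,4 290,160,270,42,3 327,50,270,15,3 440,-50,220,0,3 509.5,-50,110,0,3
```

```text
time_s: 1.32
ee_pos: [109.2, 310.2, 270.4]
ee_rot: [180.0, -0.0, 110.5]
force: [0.6, -0.5, 0.9]
gripper_width: 91.5
[[0,-22,19,0,0,0,9.6],[0,-18,23,0,0,0,9.6],[0,-15,25,0,0,0,9.7],[0,-10,28,0,0,0,9.6],[0,-22,34,0,0,0,10]]
[[0,-16,38,0,0,0,10],[0,-8,40,0,0,0,10],[0,-16,35,0,0,0,9],[0,-9,38,0,0,0,9],[0,-4,38,0,0,0,9]]
[[0,28,42,17,0,0,5],[0,31,40,17,0,0,5],[0,35,36,16,0,0,5],[0,23,0,37,0,0,0],[0,23,0,37,0,0,0]]
[[0,23,0,36,0,0,0]]
[509.2 -49.8 110.4] -0.0
```

```bash
python3 -m creep '[[0,-22,19,0,0,0,9.6],[0,-18,23,0,0,0,9.6],[0,-15,25,0,0,0,9.7],[0,-10,28,0,0,0,9.6],[0,-22,34,0,0,0,10]]'; python3 -m creep '[[0,-16,38,0,0,0,10],[0,-8,40,0,0,0,10],[0,-16,35,0,0,0,9],[0,-9,38,0,0,0,9],[0,-4,38,0,0,0,9]]'; python3 plan.py 0 330,0,270,8,1 440,-50,220,0,3 509.5,-50,110,0,3
```

```text
time_s: 1.95
ee_pos: [239.8, 225.2, 270.1]
ee_rot: [180.0, -0.1, 62.1]
force: [-0.2, 1.1, -0.5]
gripper_width: 91.2
time_s: 2.58
ee_pos: [329.2, 51.9, 270.2]
ee_rot: [180.0, -0.1, 15.0]
force: [0.3, -0.0, 0.2]
gripper_width: 91.2
[[0,-13,50,0,0,0,7],[0,34,22,17,0,0,2.7],[0,35,20,16,0,0,2.6],[0,36,18,17,0,0,2.7],[0,23,0,37,0,0,0]]
[[0,23,0,36,0,0,0],[0,24,0,37,0,0,0]]
[509.8 -49.8 110.2] 0.0
```

```bash
python3 -m creep '[[0.4,-13,50,0,0,0,7],[0.4,34,22,17,0,0,2.7],[0.4,35,20,16,0,0,2.6],[0.4,36,18,17,0,0,2.7],[0.4,23,0,37,0,0,0]]';python3 -m creep '[[0.4,23,0,36,0,0,0],[0.4,24,0,37,0,0,0],[0.4,0,0,0,0,0,0]]'; python3 - <<'E'
from h import *
f=grab_frame("top");g=grab_frame("scene");print(state()["ee_pos"],state()["ee_rot"])
crop(f,"g1.png",170,160,100,110,5);crop(g,"g2.png",200,130,120,140,4.2)
p=state()["ee_pos"];print(proj(f,[p]),proj(g,[p]))
E
```

```text
time_s: 3.2
ee_pos: [466.0, -49.1, 183.3]
ee_rot: [180.0, -0.3, 0.2]
force: [0.7, 0.7, 0.9]
gripper_width: 54.9
time_s: 3.58
ee_pos: [509.2, -47.3, 107.3]
ee_rot: [-180.0, 0.3, 0.3]
force: [-1.0, -0.5, 0.5]
gripper_width: 54.8
[509.7994356  -47.5124977  110.31505014] [-1.79992732e+02  3.02915384e-02  3.20896132e-01]
[[211.32334634 248.87926162]] [[270.07708385 210.17367399]]
```

View pics/g1.png

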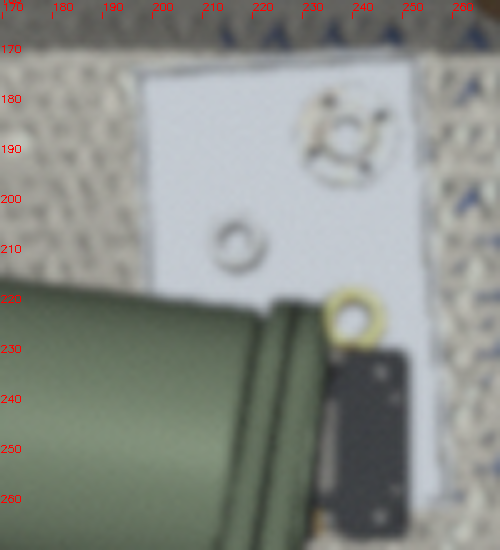

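View pics/g2.png

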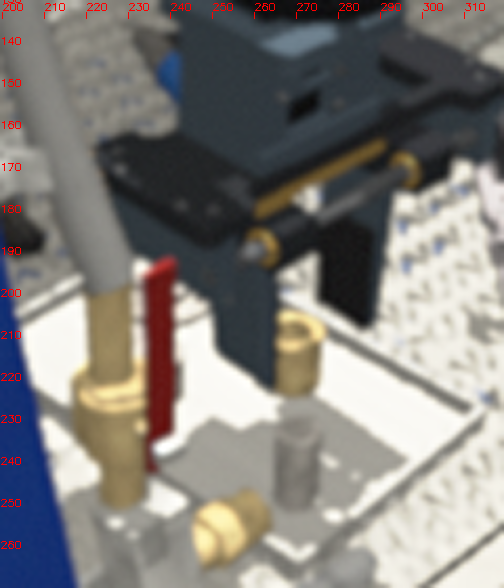

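```bash
python3 - <<'E'
from h import *
print(state()["qpos"].round(1))
for n in("top","scene"):
    cv2.imwrite(f"pics/full_{n}1.png",grab_frame(n)["frame"][:,:,::-1])
E
```

```text
[ -6.6  18.  106.5   0.   55.5  83.1]
```

View pics/full_top1.png

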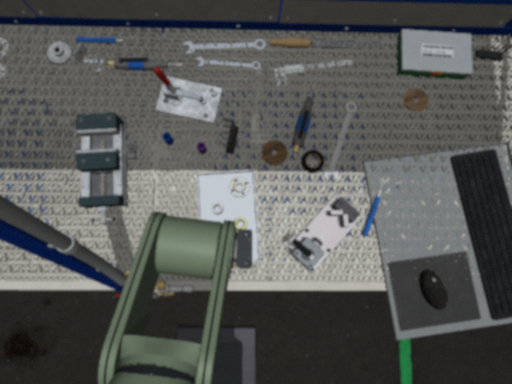

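View pics/full_scene1.png

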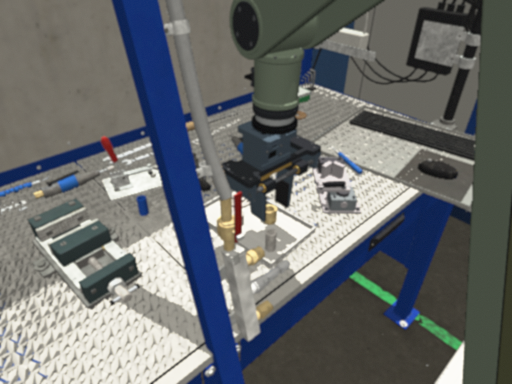

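```bash
python3 -m creep '[[0.4,0,3,40,0,0,0],[0.4,0,0,30,0,0,0],[0.4,0,0,15,0,0,0],[0.4,0,0,0,0,0,0]]'; python3 - <<'E'
from h import *
g=grab_frame("scene");print(state()["ee_pos"])
crop(g,"g3.png",200,150,110,110,5)
E
```

```text
time_s: 4.28
ee_pos: [509.9, -50.5, 25.3]
ee_rot: [-180.0, -0.0, 0.3]
force: [-0.4, -0.2, 0.4]
gripper_width: 54.9
[510.65707251 -50.57877031  25.91960086]
```

View pics/g3.png

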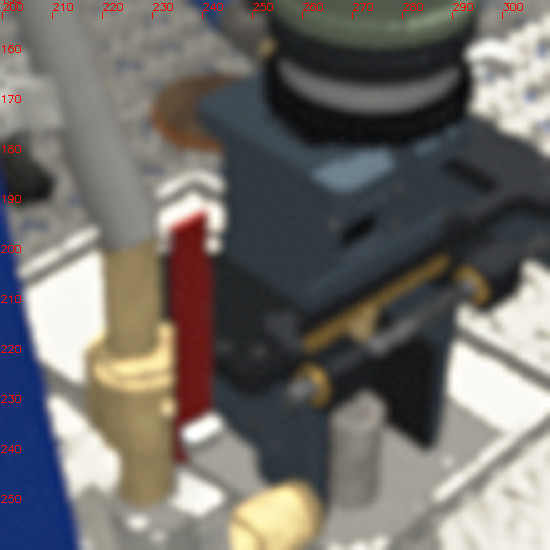

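```bash
python3 -m creep '[[1,0,0,0,0,0,0],[1,0,0,0,0,0,0],[1,0,0,0,0,0,0],[1,0,0,0,0,0,0]]' 25; python3 -m creep '[[1,0,0,-5,0,0,0],[1,0,0,-25,0,0,0],[1,0,0,-50,0,0,0],[1,0,0,0,0,0,0]]'; python3 - <<'E'
from h import *
g=grab_frame("scene");
crop(g,"g4.png",210,110,110,130,4.5)
E
```

```text
time_s: 4.82
ee_pos: [510.2, -50.6, 25.2]
ee_rot: [180.0, -0.0, 0.3]
force: [-0.0, -0.3, 2.6]
gripper_width: 21.4
time_s: 5.32
ee_pos: [512.8, -50.8, 108.5]
ee_rot: [179.9, -0.5, 0.3]
force: [0.6, 0.8, -1.2]
gripper_width: 21.4
```

View pics/g4.png

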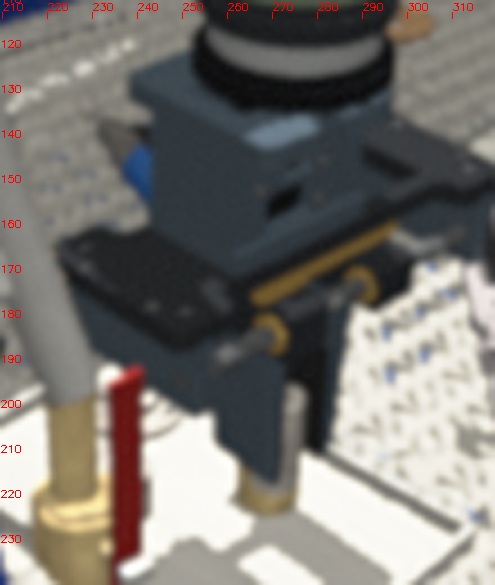

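```bash
python3 plan.py 1 530,-110,125,-10,2 564.4,-333.5,120,-44,5 564.4,-333.5,60,-44,2
```

```text
[[1,9,30,-9,0,0,5.2],[1,12,28,-10,0,0,5.1],[1,15,43,1,0,0,6.8],[1,19,41,1,0,0,6.8],[1,24,38,1,0,0,6.8]]
[[1,29,35,1,0,0,6.8],[1,33,32,1,0,0,6.8],[1,-0,-0,30,0,0,0],[1,-0,-0,30,0,0,0]]
[ 564.4 -333.9   60.4] -44.0
```

```bash
python3 -m creep '[[1,9,30,-9,0,0,5.2],[1,12,28,-10,0,0,5.1],[1,15,43,1,0,0,6.8],[1,19,41,1,0,0,6.8],[1,24,38,1,0,0,6.8]]';python3 -m creep '[[1,29,35,1,0,0,6.8],[1,33,32,1,0,0,6.8],[1,0,0,30,0,0,0],[1,0,0,20,0,0,0],[1,0,0,0,0,0,0]]';python3 plan.py 1 564.4,-333.5,60,-44,1;  python3 - <<'E'
from h import *
f=grab_frame("top");g=grab_frame("scene");
crop(f,"p1.png",285,180,85,90,6);crop(g,"p2.png",290,110,95,120,5)
E
```

```text
time_s: 6.0
ee_pos: [548.2, -244.3, 118.8]
ee_rot: [180.0, 0.2, -30.6]
force: [0.8, 1.2, -1.0]
gripper_width: 21.7
time_s: 6.62
ee_pos: [561.2, -332.5, 65.1]
ee_rot: [179.9, 0.4, -44.0]
force: [-0.1, 0.1, -1.3]
gripper_width: 21.3
[[1,3,-1.5,5.1,0,0,0]]
[ 564.4 -333.5   60. ] -44.0
```

View pics/p1.png

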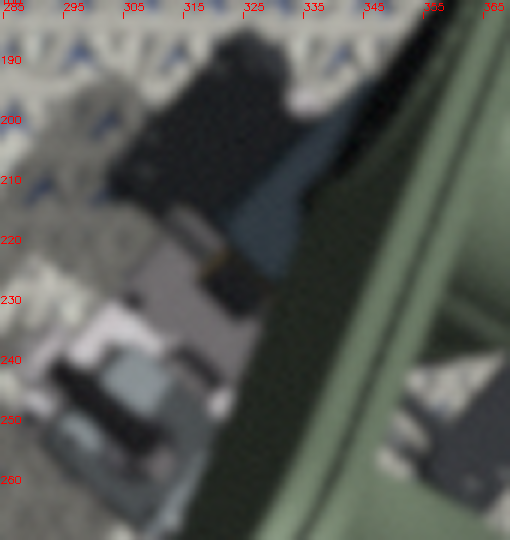

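View pics/p2.png

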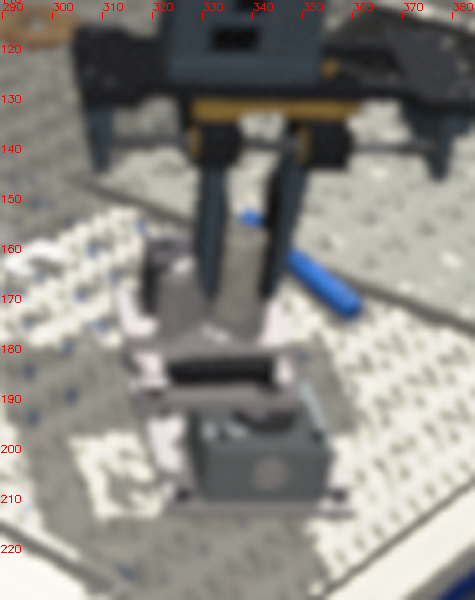

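```bash
python3 -m creep '[[1,1.5,-1,15,0,0,0],[1,1,0,15,0,0,0],[1,0,0,5,0,0,0],[1,0,0,0,0,0,0]]';python3 -m creep '[[1,0,0,1,0,0,0],[1,0,0,1,0,0,0],[1,0,0,0,0,0,0]]'
```

```text
time_s: 7.22
ee_pos: [565.7, -334.6, 33.2]
ee_rot: [180.0, 0.1, -44.0]
force: [1.1, -0.3, -1.2]
gripper_width: 20.9
time_s: 7.6
ee_pos: [566.1, -334.9, 32.2]
ee_rot: [-180.0, -0.0, -44.0]
force: [0.3, 0.1, -1.3]
gripper_width: 20.9
```

```bash
python3 -m creep '[[1,0,0,1.5,0,0,0],[1,0,0,1.5,0,0,0],[1,0,0,0,0,0,0]]';python3 -m creep '[[1,0,0,1,0,0,0],[1,0,0,0,0,0,0],[1,0,0,0,0,0,0]]'
```

```text
time_s: 7.98
ee_pos: [565.9, -334.7, 28.7]
ee_rot: [-180.0, 0.0, -44.0]
force: [0.1, 0.3, -1.6]
gripper_width: 21.2
time_s: 8.35
ee_pos: [566.0, -334.8, 27.9]
ee_rot: [-180.0, 0.0, -44.0]
force: [-0.2, -0.3, -1.4]
gripper_width: 21.3
```

```bash
python3 -m creep '[[1,0,0,1,0,0,0],[1,0,0,0,0,0,0],[1,0,0,0,0,0,0]]';python3 - <<'E'
from h import *
g=grab_frame("scene");
crop(g,"p3.png",305,140,60,75,8)
p=state()["ee_pos"];print(p,proj(g,[p]))
E
```

```text
time_s: 8.72
ee_pos: [566.2, -334.9, 27.3]
ee_rot: [-180.0, -0.0, -44.0]
force: [-1.0, -0.7, 1.9]
gripper_width: 21.2
[ 566.15222232 -334.9009718    27.23889989] [[333.49984545 178.57808362]]
```

View pics/p3.png

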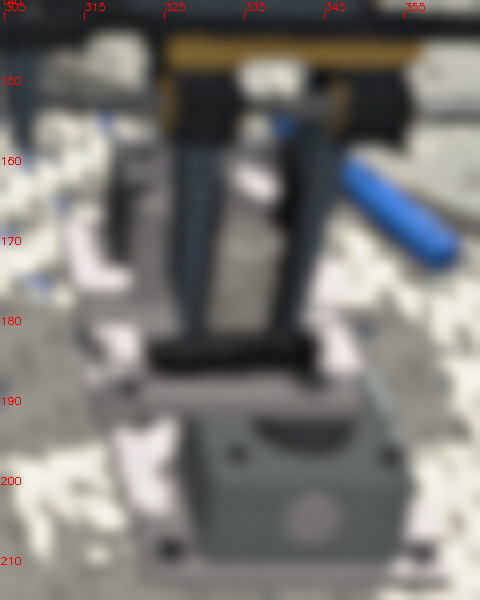

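```bash
python3 -m creep '[[0.6,0,0,0,0,0,0],[0.6,0,0,0,0,0,0],[0.6,-6,0,4,0,0,0],[0.6,-6,0,4,0,0,0],[0.6,0,0,0,0,0,0]]' 10;python3 -m creep '[[1,0,0,0,0,0,0],[1,0,0,0,0,0,0],[1,0,0,0,0,0,0]]'; python3 - <<'E'
from h import *
g=grab_frame("scene");
crop(g,"p4.png",305,140,60,75,8)
E
```

```text
time_s: 9.4
ee_pos: [556.4, -325.7, 18.3]
ee_rot: [180.0, 0.1, -44.0]
force: [0.9, -0.4, -0.8]
gripper_width: 36.5
time_s: 9.78
ee_pos: [557.6, -326.6, 19.1]
ee_rot: [-180.0, -0.0, -44.0]
force: [0.6, 0.2, 0.6]
gripper_width: 21.3
```

View pics/p4.png

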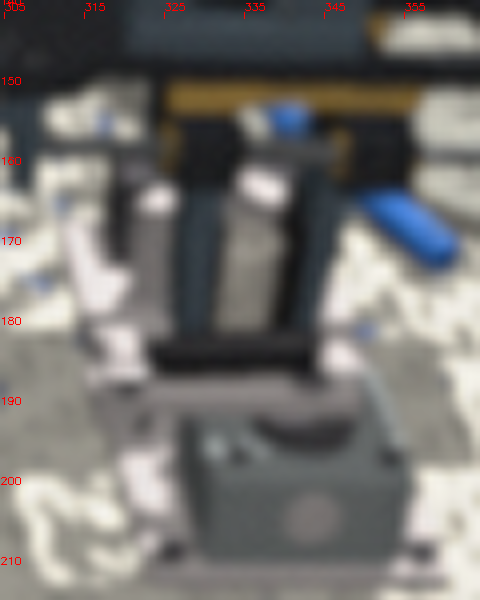

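```bash
python3 -m creep '[[1,4,0,0,0,0,0],[1,4,0,0,0,0,0],[1,3,0,0,0,0,0],[1,0,0,0,0,0,0]]'; python3 -m creep '[[1,2,0,0,0,0,0],[1,0,0,0,0,0,0]]'
```

```text
time_s: 10.32
ee_pos: [565.6, -334.4, 19.1]
ee_rot: [-180.0, -0.0, -44.0]
force: [-2.0, 0.9, 4.1]
gripper_width: 22.0
time_s: 10.58
ee_pos: [566.6, -335.4, 19.0]
ee_rot: [-180.0, 0.0, -44.0]
force: [-2.3, 1.9, 5.3]
gripper_width: 21.4
```

```bash
python3 -m creep '[[0.6,0,0,0,0,0,0],[0.6,0,0,0,0,0,0],[0.6,-8,0,0,0,0,0],[0.6,-9,0,0,0,0,0],[0.6,0,0,0,0,0,0]]'; python3 - <<'E'
from h import *
g=grab_frame("scene");
crop(g,"p5.png",305,140,60,75,8)
p=state()["ee_pos"];print(p)
E
```

```text
time_s: 11.2
ee_pos: [553.7, -323.0, 18.9]
ee_rot: [180.0, 0.1, -44.0]
force: [0.1, 0.3, 0.3]
gripper_width: 36.6
[ 554.25448148 -323.37997663   19.03948581]
```

View pics/p5.png

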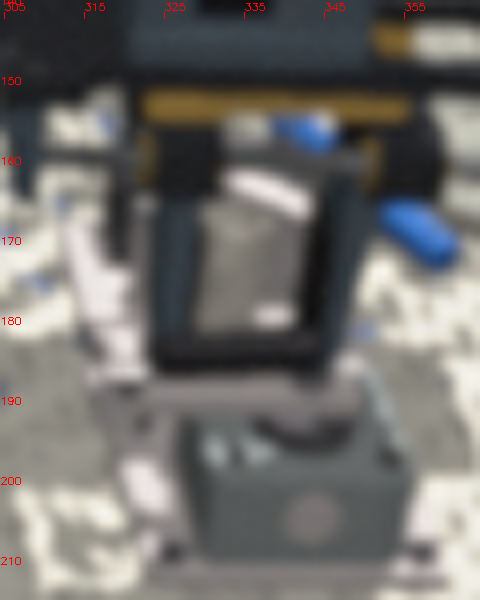

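```bash
python3 - <<'E'
from h import *
g=grab_frame("scene");
a=g["frame"][155:190,318:353,::-1].astype(float);a=np.clip((a-40)*1.5,0,255).astype('uint8')
cv2.imwrite("pics/p6.png",cv2.resize(a,None,fx=16,fy=16,interpolation=cv2.INTER_CUBIC))
def W(x,y,z):
    c,s=np.cos(np.radians(-44)),np.sin(np.radians(-44));return [586+c*x-s*y,-354.3+s*x+c*y,z]
for x in(-27,-15,-3,0): print(x,(proj(g,[W(x,0,12),W(x,0,57)])-[318,155]+.5)*16)
E
```

```text
-27 [[243.66972095 461.31730241]
 [281.75806309 224.86415767]]
-15 [[232.78611785 419.58004432]
 [270.18778758 184.4559783 ]]
-3 [[222.11990781 378.67646146]
 [258.85476057 144.87636863]]
0 [[219.48656158 368.57790765]
 [256.05772094 135.10795138]]
```

View pics/p6.png

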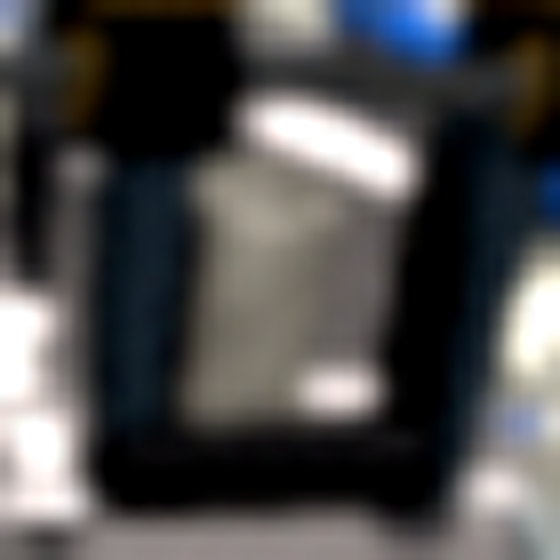

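```bash
python3 -m creep '[[0.846,0,0,0,0,0,0],[0.846,0,0,0,0,0,0],[0.846,0,0,0,0,0,0]]'; python3 -m creep '[[0.846,3,0,0,0,0,0],[0.846,3,0,0,0,0,0],[0.846,3,0,0,0,0,0],[0.846,0,0,0,0,0,0]]'; python3 - <<'E'
from h import *
g=grab_frame("scene");
a=g["frame"][155:190,318:353,::-1].astype(float);a=np.clip((a-40)*1.5,0,255).astype('uint8')
cv2.imwrite("pics/p7.png",cv2.resize(a,None,fx=16,fy=16,interpolation=cv2.INTER_CUBIC))
E
```

```text
time_s: 11.68
ee_pos: [554.6, -323.8, 18.9]
ee_rot: [-180.0, -0.0, -44.0]
force: [0.4, 1.2, 1.5]
gripper_width: 14.3
time_s: 12.18
ee_pos: [561.2, -330.2, 18.8]
ee_rot: [-180.0, -0.0, -44.0]
force: [-0.5, -0.6, -0.7]
gripper_width: 13.4
```

View pics/p7.png

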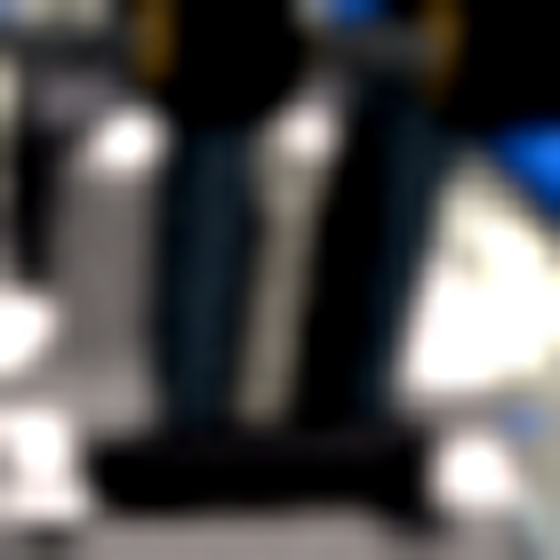

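```bash
python3 -m creep '[[0.846,3,0,0,0,0,0],[0.846,2,0,0,0,0,0],[0.846,0,0,0,0,0,0]]'; python3 -m creep '[[0.846,1.5,0,0,0,0,0],[0.846,0,0,0,0,0,0]]'; python3 -m creep '[[0.846,1,0,0,0,0,0],[0.846,0,0,0,0,0,0]]'
```

```text
time_s: 12.6
ee_pos: [564.8, -333.6, 18.9]
ee_rot: [-180.0, -0.0, -44.0]
force: [-0.6, 0.2, -0.4]
gripper_width: 13.9
time_s: 12.85
ee_pos: [565.7, -334.5, 18.9]
ee_rot: [-180.0, -0.0, -44.0]
force: [-0.2, 0.2, 0.4]
gripper_width: 13.9
time_s: 13.1
ee_pos: [566.4, -335.2, 18.9]
ee_rot: [-180.0, -0.0, -44.0]
force: [-0.7, 1.0, -0.2]
gripper_width: 13.9
```

```bash
for i in 1; do python3 -m creep '[[0.846,1,0,0,0,0,0],[0.846,0,0,0,0,0,0]]'; python3 -m creep '[[0.846,1,0,0,0,0,0],[0.846,0,0,0,0,0,0]]';  done; python3 - <<'E'
from h import *
g=grab_frame("scene");
a=g["frame"][150:190,313:353,::-1].astype(float);a=np.clip((a-40)*1.5,0,255).astype('uint8')
cv2.imwrite("pics/p8.png",cv2.resize(a,None,fx=14,fy=14,interpolation=cv2.INTER_CUBIC))
E
```

```text
time_s: 13.35
ee_pos: [567.2, -335.9, 18.9]
ee_rot: [-180.0, -0.0, -44.0]
force: [-0.9, 0.8, 0.1]
gripper_width: 14.1
time_s: 13.6
ee_pos: [567.9, -336.6, 18.9]
ee_rot: [-180.0, -0.0, -44.0]
force: [-0.1, 0.0, -0.8]
gripper_width: 14.2
```

View pics/p8.png

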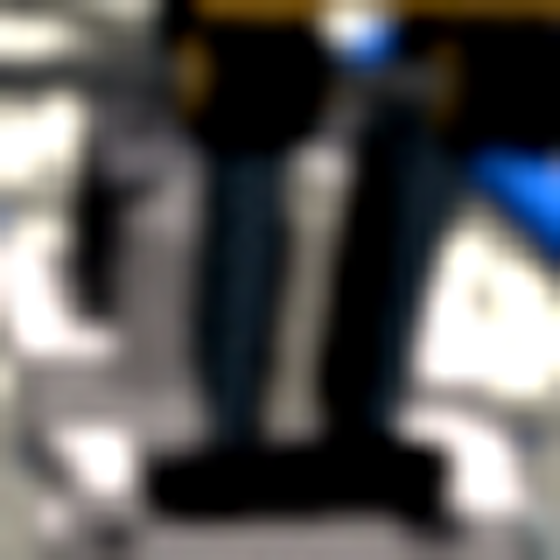

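```bash
python3 -m creep '[[0.846,0.8,0,0,0,0,0],[0.846,0,0,0,0,0,0]]'; python3 -m creep '[[0.846,0.8,0,0,0,0,0],[0.846,0,0,0,0,0,0]]'; python3 -m creep '[[0.846,0.8,0,0,0,0,0],[0.846,0,0,0,0,0,0]]'
```

```text
time_s: 13.9
ee_pos: [568.5, -337.1, 18.9]
ee_rot: [-180.0, -0.0, -44.0]
force: [-0.9, 1.2, 0.5]
gripper_width: 13.8
time_s: 14.15
ee_pos: [569.0, -337.7, 18.9]
ee_rot: [-180.0, 0.0, -44.0]
force: [-0.8, 0.1, -0.7]
gripper_width: 14.2
time_s: 14.4
ee_pos: [569.1, -338.0, 18.8]
ee_rot: [180.0, 0.1, -44.0]
force: [-2.9, 1.5, 0.8]
gripper_width: 14.4
```

```bash
python3 -m creep '[[0.846,0.8,0,0,0,0,0],[0.846,0,0,0,0,0,0]]'; python3 -m creep '[[0.846,0.8,0,0,0,0,0],[0.846,0,0,0,0,0,0]]'
```

```text
time_s: 14.65
ee_pos: [569.2, -338.2, 18.8]
ee_rot: [180.0, 0.1, -44.0]
force: [-4.6, 1.2, 2.7]
gripper_width: 13.9
time_s: 14.9
ee_pos: [569.3, -338.4, 18.7]
ee_rot: [180.0, 0.2, -44.0]
force: [-5.6, 3.5, 2.9]
gripper_width: 13.9
```

```bash
python3 -m creep '[[0.846,-6,0,0,0,0,0],[0.846,-6,0,0,0,0,0],[0.846,0,0,0,0,0,0],[0.846,0,0,-50,0,0,0],[0.846,0,0,-60,0,0,0]]'; python3 plan.py 0.5 470,-200,200,46,9
```

```text
time_s: 15.52
ee_pos: [561.8, -330.8, 128.9]
ee_rot: [180.0, 0.1, -44.0]
force: [1.7, -0.4, 0.7]
gripper_width: 14.0
[[0.5,-17,-3,-8,0,0,-10],[0.5,-17,-7,-8,0,0,-10],[0.5,-15,-9,-8,0,0,-10],[0.5,-14,-12,-8,0,0,-10],[0.5,-11,-13,-7,0,0,-10]]
[[0.5,-8,-16,-8,0,0,-10],[0.5,-6,-17,-8,0,0,-10],[0.5,-3,-17,-8,0,0,-10],[0.5,0,-18,-8,0,0,-10]]
[ 469.8 -200.2  199.9] 46.0
```

```bash
python3 -m creep '[[0.5,-17,-3,-8,0,0,-10],[0.5,-17,-7,-8,0,0,-10],[0.5,-15,-9,-8,0,0,-10],[0.5,-14,-12,-8,0,0,-10],[0.5,-11,-13,-7,0,0,-10]]';python3 -m creep '[[0.5,-8,-16,-8,0,0,-10],[0.5,-6,-17,-8,0,0,-10],[0.5,-3,-17,-8,0,0,-10],[0.5,0,-18,-8,0,0,-10],[0.5,0,0,0,0,0,0]]'; python3 ov.py 586 -354.3 -44 b;  python3 - <<'E'
from h import *
print(state()["qpos"])
for n in("top",):
    cv2.imwrite(f"pics/full_{n}2.png",grab_frame(n)["frame"][:,:,::-1])
E
```

```text
time_s: 16.15
ee_pos: [511.1, -258.4, 168.5]
ee_rot: [180.0, -0.1, 6.4]
force: [-0.2, -1.2, -0.3]
gripper_width: 45.6
time_s: 16.77
ee_pos: [470.4, -200.1, 200.9]
ee_rot: [179.9, -0.1, 45.9]
force: [-0.3, 0.0, 0.6]
gripper_width: 45.8
[-2.43875775e+01  1.31423812e+01  9.90583843e+01 -7.18060050e-03
  6.77115580e+01  1.97410108e+01]
```

View pics/ov_top_b.png

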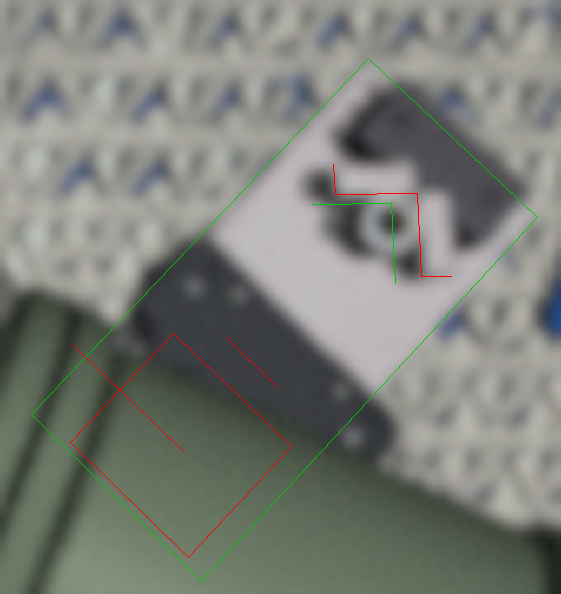

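View pics/ov_scene_b.png

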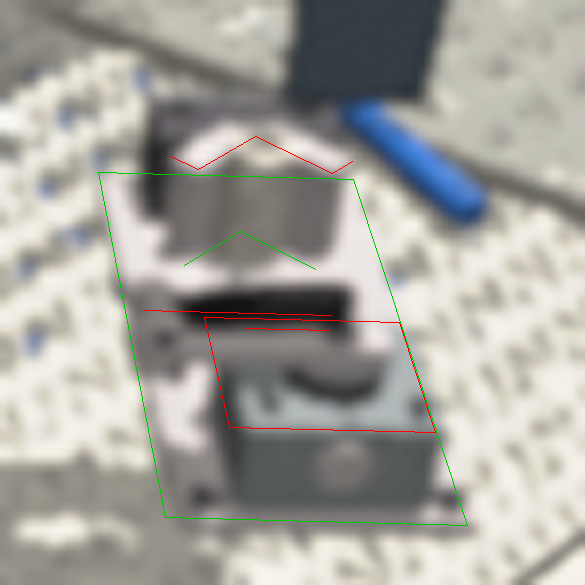

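```bash
python3 - <<'E'
from h import *
c,s=np.cos(np.radians(-44)),np.sin(np.radians(-44))
W=lambda x,y,z:[586+c*x-s*y,-354.3+s*x+c*y,z]
for n,(u,v,w,h,k) in(("top",(323,203,32,32,18)),("scene",(310,150,50,35,14))):
    F=grab_frame(n);a=cv2.resize(F["frame"][v:v+h,u:u+w,::-1],None,fx=k,fy=k,interpolation=cv2.INTER_CUBIC)
    t=np.linspace(0,2*np.pi,40)
    for r,z,col in((11,57,(0,0,255)),(11,12,(0,200,0))):
        q=((proj(F,[W(r*np.cos(i),r*np.sin(i),z) for i in t])-[u,v]+.5)*k).astype(int);cv2.polylines(a,[q.reshape(-1,1,2)],True,col,1)
    q=((proj(F,[W(*p) for p in((-6,22,50),(16,0,50),(-6,-22,50))])-[u,v]+.5)*k).astype(int);cv2.polylines(a,[q.reshape(-1,1,2)],False,(255,0,0),1)
    cv2.imwrite(f"pics/seat_{n}.png",a)
E
```

```text
(no output)
```

View pics/seat_top.png

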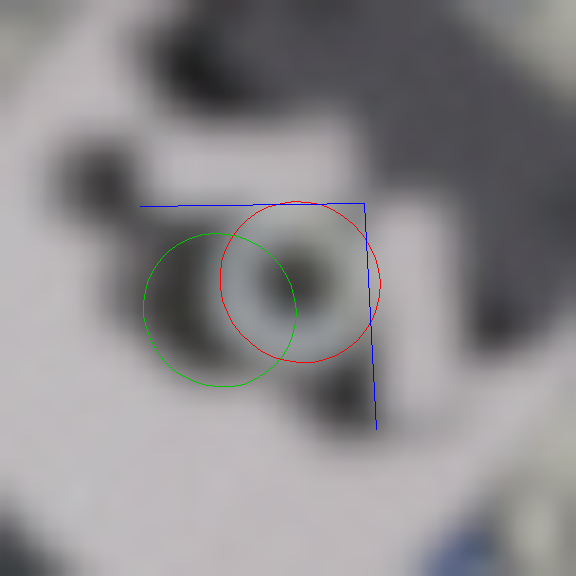

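View pics/seat_scene.png

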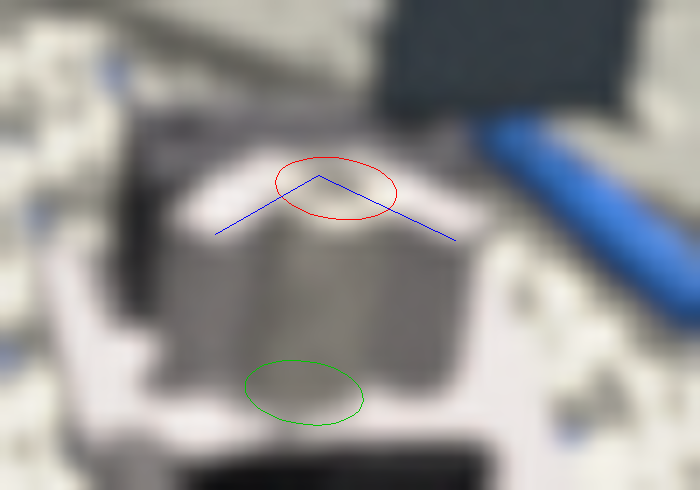

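```bash
python3 plan.py 0.55 512.9,-260.1,110,46,3
```

```text
[[0.55,-4,24,30,0,0,0],[0.55,-5,24,30,0,0,-0.1],[0.55,-4,24,30,0,0,0]]
[ 513.2 -260.3  109.5] 46.0
```

```bash
python3 -m creep '[[0.55,-4,24,30,0,0,0],[0.55,-5,24,30,0,0,-0.1],[0.55,-4,24,30,0,0,0],[0.55,0,0,0,0,0,0]]'; python3 - <<'E'
from h import *
p=state()["ee_pos"];print(p)
f=grab_frame("top");g=grab_frame("scene");
crop(f,"k1.png",280,190,80,80,7);crop(g,"k2.png",295,140,80,80,7)
E
```

```text
time_s: 17.52
ee_pos: [512.2, -260.3, 107.0]
ee_rot: [-179.7, 0.1, 46.0]
force: [-0.2, 0.4, -0.7]
gripper_width: 41.5
[ 512.20823506 -260.25743551  106.95063643]
```

View pics/k2.png

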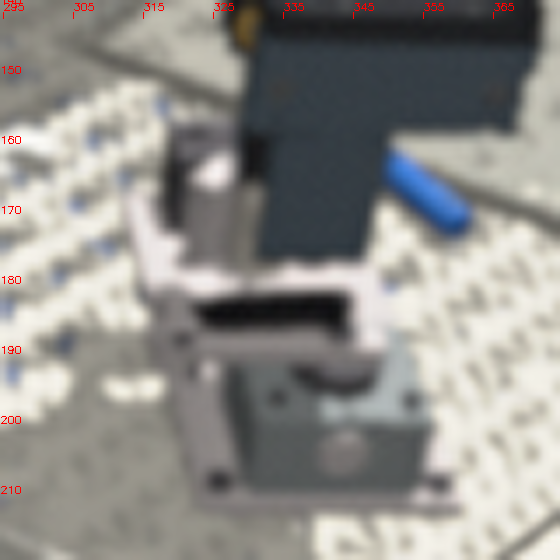

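View pics/k1.png

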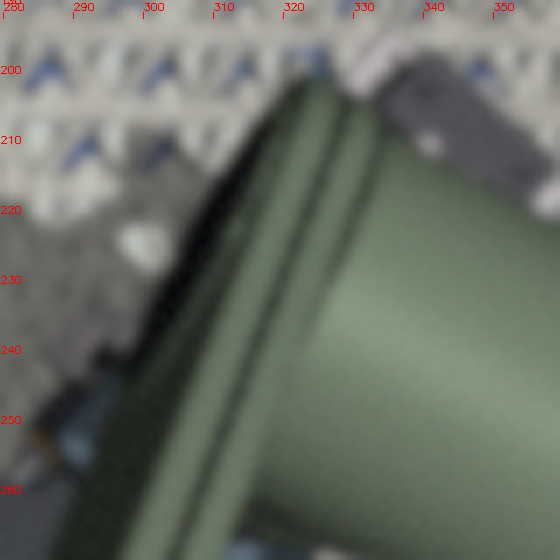

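```bash
python3 -m creep '[[0.55,0,0,20,0,0,0],[0.55,0,0,15,0,0,0],[0.55,0,0,8,0,0,0],[0.55,0,0,0,0,0,0]]' 8; python3 - <<'E'
from h import *
g=grab_frame("scene");
crop(g,"k3.png",295,140,80,80,7)
E
```

```text
time_s: 18.12
ee_pos: [512.7, -259.4, 66.8]
ee_rot: [-180.0, 0.0, 46.1]
force: [-0.3, 0.3, -0.1]
gripper_width: 41.3
```

View pics/k3.png

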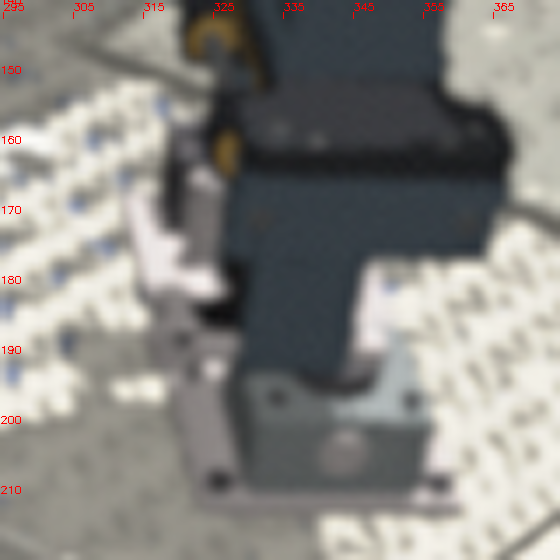

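```bash
python3 -m creep '[[0.55,0,0,2,0,0,0],[1,0,0,0,0,0,0],[1,0,0,0,0,0,0],[1,0,0,0,0,0,0],[1,0,0,0,0,0,0]]' 8
```

```text
time_s: 18.8
ee_pos: [513.9, -260.6, 65.3]
ee_rot: [179.8, -0.0, 46.2]
force: [3.3, -3.5, -0.8]
gripper_width: 13.9
```

```bash
python3 -m creep '[[1,0,1,0,0,0,0],[1,1.9,0,-7.3,0,0,0],[1,3.2,0,-6.8,0,0,0],[1,0,0,0,0,0,0]]' 8;  python3 -m creep '[[1,4.6,0,-6,0,0,0],[1,5.7,0,-4.9,0,0,0],[1,0,0,0,0,0,0]]';python3 - <<'E'
from h import *
g=grab_frame("scene");
crop(g,"k4.png",295,120,80,90,6.5)
E
```

```text
time_s: 19.3
ee_pos: [517.2, -257.0, 79.8]
ee_rot: [180.0, 0.0, 46.1]
force: [-0.5, -4.9, 0.4]
gripper_width: 13.7
time_s: 19.68
ee_pos: [524.2, -249.7, 90.8]
ee_rot: [180.0, 0.0, 46.1]
force: [-1.8, -5.0, 5.2]
gripper_width: 13.4
```

View pics/k4.png

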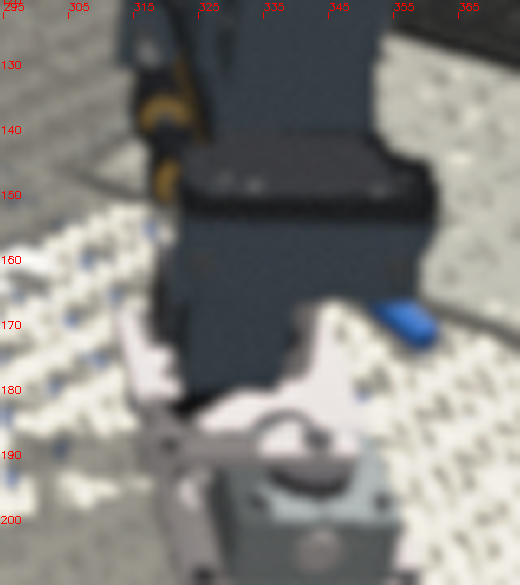

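```bash
python3 -m creep '[[1,6.6,0,-3.8,0,0,0],[1,7.1,0,-2.4,0,0,0],[1,0,0,0,0,0,0]]';  python3 -m creep '[[1,8.2,0,-0.9,0,0,0],[1,0,0,0,0,0,0],[1,0,0,0,0,0,0]]';python3 - <<'E'
from h import *
g=grab_frame("scene");
crop(g,"k5.png",295,120,80,90,6.5)
E
```

```text
time_s: 20.1
ee_pos: [533.8, -239.3, 97.0]
ee_rot: [180.0, -0.0, 46.1]
force: [-1.5, -3.0, 7.1]
gripper_width: 13.7
time_s: 20.48
ee_pos: [539.5, -233.1, 98.0]
ee_rot: [180.0, -0.1, 46.1]
force: [-1.1, -2.5, 7.9]
gripper_width: 13.2
```

View pics/k5.png

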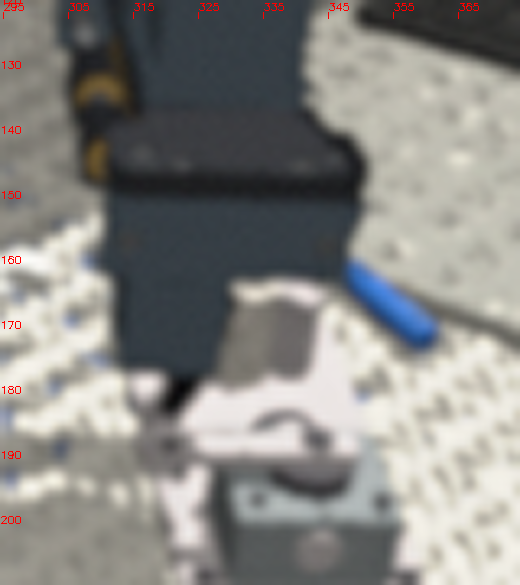

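```bash
python3 -m creep '[[1,3,0,-1.5,0,0,0],[1,0,0,0,0,0,0]]';  python3 -m creep '[[1,3,0,0,0,0,0],[1,0,0,0,0,0,0],[1,0,0,0,0,0,0]]';python3 - <<'E'
from h import *
g=grab_frame("scene");f=grab_frame("top")
crop(g,"k6.png",295,120,80,90,6.5);crop(f,"k7.png",270,190,80,80,7)
E
```

```text
time_s: 20.78
ee_pos: [541.4, -231.0, 98.6]
ee_rot: [-180.0, -0.0, 46.1]
force: [-1.3, -3.0, 3.6]
gripper_width: 13.8
time_s: 21.15
ee_pos: [543.6, -228.7, 98.6]
ee_rot: [-180.0, -0.0, 46.1]
force: [-2.2, -1.0, 5.4]
gripper_width: 13.9
```

View pics/k6.png

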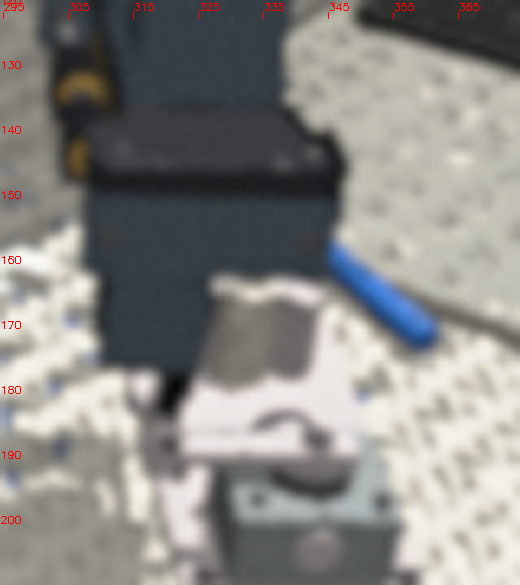

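```bash
python3 -m creep '[[1,3,0,0,0,0,0],[1,0,0,0,0,0,0]]';  python3 -m creep '[[1,3,0,0,0,0,0],[1,0,0,0,0,0,0],[1,0,0,0,0,0,0]]';python3 - <<'E'
from h import *
g=grab_frame("scene");f=grab_frame("top")
crop(g,"k8.png",300,160,40,45,12)
E
```

```text
time_s: 21.5
ee_pos: [545.7, -226.5, 98.5]
ee_rot: [-179.9, -0.0, 46.1]
force: [-2.5, -0.7, 4.0]
gripper_width: 13.4
time_s: 21.88
ee_pos: [546.9, -225.1, 98.3]
ee_rot: [-179.9, 0.1, 46.1]
force: [-4.3, -3.7, 4.6]
gripper_width: 13.7
```

View pics/k8.png

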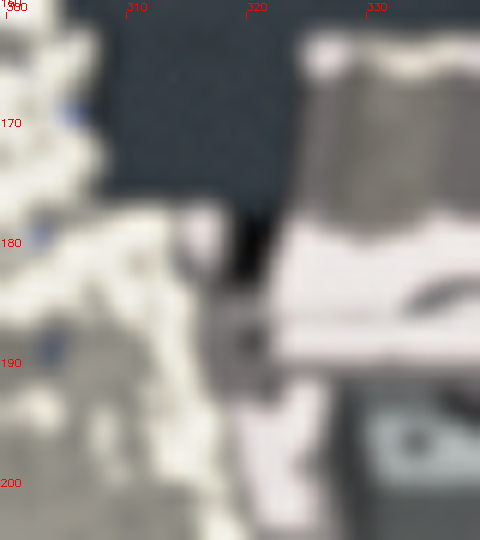

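```bash
python3 -m creep '[[0.7,0,0,0,0,0,0],[0.7,0,0,0,0,0,0],[0.7,-6,0,0,0,0,0],[0.7,-5,0,0,0,0,0],[0.7,0,0,0,0,0,0]]';python3 - <<'E'
from h import *
g=grab_frame("scene");print(state()["ee_pos"])
crop(g,"k9.png",300,130,50,60,10)
E
```

```text
time_s: 22.6
ee_pos: [539.8, -233.1, 98.5]
ee_rot: [-180.0, -0.0, 46.1]
force: [0.3, 0.6, -0.4]
gripper_width: 27.4
[ 540.04021037 -232.9641275    98.5288852 ]
```

View pics/k9.png

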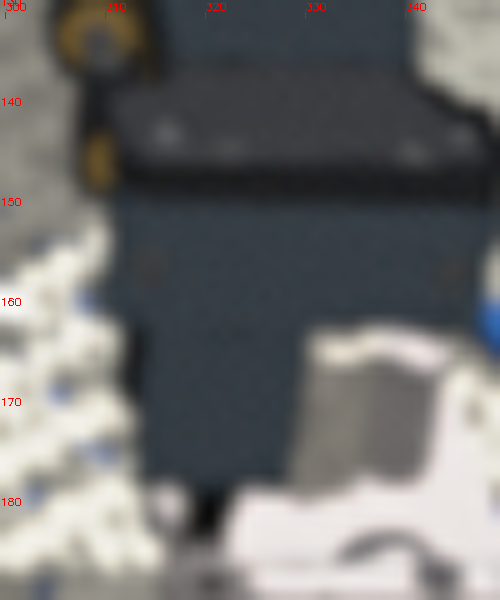

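```bash
python3 -m creep '[[0.6,0,0,-25,0,0,0],[0.6,0,0,-30,0,0,0],[0.6,0,0,0,0,0,0]]';python3 - <<'E'
from h import *
g=grab_frame("scene");f=grab_frame("top");print(state()["ee_pos"])
c,s=np.cos(np.radians(-44)),np.sin(np.radians(-44))
W=lambda x,y,z:[586+c*x-s*y,-354.3+s*x+c*y,z]
crop(g,"m1.png",295,130,50,65,9)
a=cv2.imread("pics/m1.png");q=((proj(g,[W(-118,55,70),W(-118,55,127)])-[295,130]+.5)*9).astype(int);print(q)
cv2.line(a,q[0].tolist(),q[1].tolist(),(0,0,255),1);cv2.imwrite("pics/m1.png",a)
E
```

```text
time_s: 23.02
ee_pos: [541.8, -233.4, 155.9]
ee_rot: [179.7, -0.1, 46.1]
force: [0.7, 0.1, 0.2]
gripper_width: 36.4
[ 539.87520246 -232.60424312  153.04612498]
[[210 493]
 [236 302]]
```

View pics/m1.png

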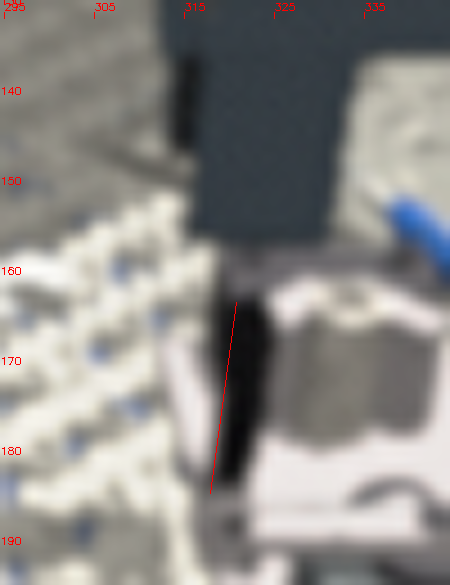

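```bash
python3 -m creep '[[0.6,0,0,30,0,0,0],[0.6,0,0,28,0,0,0],[0.6,0,0,0,0,0,0]]';python3 -m creep '[[1,0,0,0,0,0,0],[1,0,0,0,0,0,0],[1,0,0,0,0,0,0],[1,0,0,0,0,0,0]]' 20;python3 - <<'E'
from h import *
s=state();print(s["ee_pos"],s["qpos"])
E
```

```text
time_s: 23.5
ee_pos: [537.7, -231.7, 92.1]
ee_rot: [-179.6, 0.1, 46.1]
force: [-0.3, 0.6, 0.3]
gripper_width: 36.3
time_s: 24.0
ee_pos: [540.1, -232.4, 96.5]
ee_rot: [180.0, -0.0, 46.1]
force: [-2.2, 3.4, 5.6]
gripper_width: 13.4
[ 540.1426056  -232.41272301   96.48049513] [-2.44231899e+01  2.49191913e+01  9.75055032e+01  4.42495530e-02
  5.75616760e+01  1.94444738e+01]
```

```bash
python3 -m creep '[[1,-0.5,7.7,0,0,0,8],[1,-0.5,7.7,0,0,0,8],[1,-0.5,7.7,0,0,0,8],[1,0,0,0,0,0,0]]'; cat > cr.py <<'E'
from h import *
s=state();d=np.array(s["ee_pos"][:2])-[501.1,-272.3];a=np.degrees(np.arctan2(d[1],d[0]))
r=np.radians(s["ee_rot"][2]);F=s["force"]
print("R %.1f crank %.1f deg (%.2f rad) yaw %.1f tang-dir cw; F radial %.1f tang(cw) %.1f z %.1f"%(np.hypot(*d),46-a,np.radians(46-a),s["ee_rot"][2],F[0]*np.cos(r)+F[1]*np.sin(r),F[0]*np.sin(r)-F[1]*np.cos(r),F[2]),s["qpos"][5].round(1),s["gripper_width"])
E
python3 cr.py
```

```text
time_s: 24.5
ee_pos: [553.9, -251.7, 96.5]
ee_rot: [180.0, -0.1, 22.1]
force: [-1.5, 2.1, 4.3]
gripper_width: 13.4
R 56.7 crank 24.7 deg (0.43 rad) yaw 22.1 tang-dir cw; F radial -0.6 tang(cw) -2.5 z 4.3 42.4 13.434742795704617
```

```bash
python3 - <<'E'
from h import *
g=grab_frame("scene")
crop(g,"n1.png",295,120,75,90,6.5)
E
```

```text
(no output)
```

View pics/n1.png

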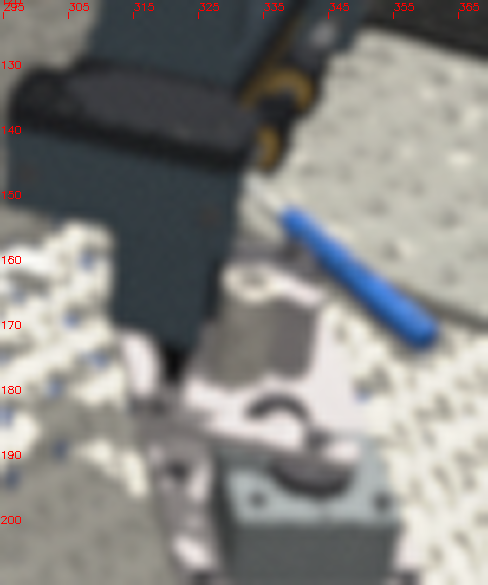

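Crank arm and pad follow (arm end near (170,385), pad arc moved forward). Continue.

```bash
python3 -m creep '[[1,-0.9,7.7,0,0,0,8],[1,-0.9,7.7,0,0,0,8],[1,-0.5,7.7,0,0,0,8],[1,-0.5,7.7,0,0,0,8],[1,0,0,0,0,0,0]]'; python3 cr.py;  python3 -m creep '[[1,-0.5,7.7,0,0,0,8],[1,-0.5,7.7,0,0,0,8],[1,-0.5,7.7,0,0,0,8],[1,0,0,0,0,0,0]]'; python3 cr.py
```

```text
time_s: 25.18
ee_pos: [558.3, -282.4, 96.6]
ee_rot: [-180.0, -0.3, -9.9]
force: [4.2, 2.2, 3.1]
gripper_width: 13.2
R 58.1 crank 56.0 deg (0.98 rad) yaw -9.9 tang-dir cw; F radial 3.8 tang(cw) -2.9 z 3.1 71.9 13.24682463943933
time_s: 25.68
ee_pos: [550.9, -304.6, 96.6]
ee_rot: [-179.8, -0.5, -33.9]
force: [7.0, 1.3, -0.3]
gripper_width: 13.5
R 59.3 crank 79.0 deg (1.38 rad) yaw -33.9 tang-dir cw; F radial 5.0 tang(cw) -5.0 z -0.3 93.8 13.487555838090087
```

```bash
python3 -m creep '[[1,1.5,7.7,0,0,0,8],[1,0.5,7.7,0,0,0,8],[1,0,0,0,0,0,0]]'; python3 cr.py;python3 - <<'E'
from h import *
g=grab_frame("scene")
crop(g,"n2.png",295,120,75,90,6.5)
E
```

```text
time_s: 26.05
ee_pos: [541.8, -317.7, 96.6]
ee_rot: [-179.8, -0.3, -49.8]
force: [5.2, 1.9, 3.3]
gripper_width: 13.6
R 61.0 crank 94.2 deg (1.64 rad) yaw -49.8 tang-dir cw; F radial 1.9 tang(cw) -5.2 z 3.3 108.3 13.562089064743567
```

View pics/n2.png

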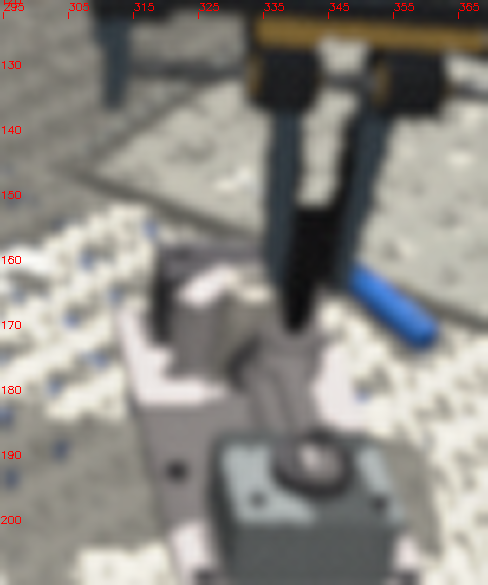

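```bash
python3 -m creep '[[1,0.2,7.7,0,0,0,7],[1,0,7.7,0,0,0,7],[1,0,0,0,0,0,0]]'; python3 cr.py; python3 -m creep '[[1,0,6,0,0,0,6],[1,0,0,0,0,0,0]]'; python3 cr.py
```

```text
time_s: 26.48
ee_pos: [529.9, -327.3, 96.6]
ee_rot: [-179.7, -0.3, -63.8]
force: [6.3, 1.1, 2.8]
gripper_width: 13.7
R 62.1 crank 108.4 deg (1.89 rad) yaw -63.8 tang-dir cw; F radial 1.8 tang(cw) -6.2 z 2.8 121.0 13.723636698789162
time_s: 26.72
ee_pos: [524.8, -330.1, 96.6]
ee_rot: [-179.7, -0.3, -69.8]
force: [7.1, 0.4, 1.0]
gripper_width: 13.3
R 62.5 crank 113.7 deg (1.98 rad) yaw -69.8 tang-dir cw; F radial 2.1 tang(cw) -6.8 z 1.0 126.5 13.302565920366334
```

```bash
python3 -m creep '[[1,0,6,0,0,0,5],[1,0,0,0,0,0,0]]'; python3 cr.py; python3 -m creep '[[1,0,5,0,0,0,4],[1,0,0,0,0,0,0]]'; python3 cr.py
```

```text
time_s: 26.98
ee_pos: [519.8, -332.2, 96.6]
ee_rot: [-179.6, -0.3, -74.8]
force: [7.2, 0.0, 1.6]
gripper_width: 13.6
R 62.8 crank 118.6 deg (2.07 rad) yaw -74.8 tang-dir cw; F radial 1.9 tang(cw) -6.9 z 1.6 131.1 13.580361785987346
time_s: 27.22
ee_pos: [515.6, -333.6, 96.6]
ee_rot: [-179.5, -0.3, -78.8]
force: [8.7, 0.6, 0.1]
gripper_width: 13.6
R 63.0 crank 122.7 deg (2.14 rad) yaw -78.8 tang-dir cw; F radial 1.1 tang(cw) -8.6 z 0.1 134.7 13.573824790914312
```

```bash
python3 -m creep '[[1,0,4,0,0,0,2],[1,0,0,0,0,0,0]]'; python3 cr.py; python3 -m creep '[[1,0,3,0,0,0,0],[1,0,0,0,0,0,0]]'; python3 cr.py;  python3 -m creep '[[1,0,3,0,0,0,0],[1,0,0,0,0,0,0]]'; python3 cr.py
```

```text
time_s: 27.48
ee_pos: [512.7, -334.4, 96.7]
ee_rot: [-179.4, -0.3, -80.9]
force: [12.0, 0.5, -1.9]
gripper_width: 13.7
R 63.2 crank 125.4 deg (2.19 rad) yaw -80.9 tang-dir cw; F radial 1.4 tang(cw) -11.9 z -1.9 136.5 13.661655453211576
time_s: 27.72
ee_pos: [510.5, -335.2, 96.7]
ee_rot: [-179.3, -0.4, -80.9]
force: [14.1, 0.4, -2.3]
gripper_width: 13.3
R 63.6 crank 127.5 deg (2.23 rad) yaw -80.9 tang-dir cw; F radial 1.9 tang(cw) -14.0 z -2.3 136.2 13.289122335256202
time_s: 27.98
ee_pos: [510.2, -335.4, 96.7]
ee_rot: [-179.0, -0.4, -80.9]
force: [20.7, 1.9, -5.7]
gripper_width: 13.1
R 63.7 crank 127.8 deg (2.23 rad) yaw -80.9 tang-dir cw; F radial 1.4 tang(cw) -20.7 z -5.7 136.0 13.14543743955139
```

```bash
python3 -m creep '[[1,0,-3,0,0,0,0],[1,0,0,0,0,0,0]]'; python3 -m creep '[[0.6,0,0,0,0,0,0],[0.6,0,0,0,0,0,0],[0.6,0,0,0,0,0,0],[0.6,0,0,-20,0,0,0],[0.6,0,0,-50,0,0,0]]'; python3 plan.py 0.6 430,-160,210,-60,3
```

```text
time_s: 28.22
ee_pos: [510.4, -335.2, 96.6]
ee_rot: [-179.4, -0.4, -80.8]
force: [13.1, -1.4, -2.5]
gripper_width: 13.2
time_s: 28.85
ee_pos: [502.2, -332.5, 163.3]
ee_rot: [179.6, 0.3, -80.9]
force: [0.4, -0.1, 0.9]
gripper_width: 36.8
[[0.6,-61,15,-16,0,0,-7],[0.6,-61,7,-15,0,0,-6.9],[0.6,-63,-1,-16,0,0,-7]]
[ 430.3 -159.7  210.3] -60.0
```

```bash
python3 -m creep '[[0.6,0,0,-30,0,0,0],[0.6,-45,10,-10,0,0,-7],[0.6,-60,7,-10,0,0,-7],[0.6,-60,0,0,0,0,-7],[0.6,-30,0,0,0,0,0]]'; python3 -m creep '[[0.6,0,0,0,0,0,0],[0.6,0,0,0,0,0,0]]';python3 ov.py 586 -354.3 -44 z; python3 - <<'E'
from h import *
for n in("top","scene"):
    cv2.imwrite(f"pics/full_{n}9.png",grab_frame(n)["frame"][:,:,::-1])
E
```

```text
time_s: 29.48
ee_pos: [423.3, -151.7, 215.4]
ee_rot: [179.9, 0.1, -59.7]
force: [0.0, -0.7, -0.2]
gripper_width: 36.4
time_s: 29.72
ee_pos: [425.9, -154.6, 215.6]
ee_rot: [180.0, -0.0, -59.9]
force: [0.3, -0.4, -0.0]
gripper_width: 36.2
```

View pics/ov_top_z.png

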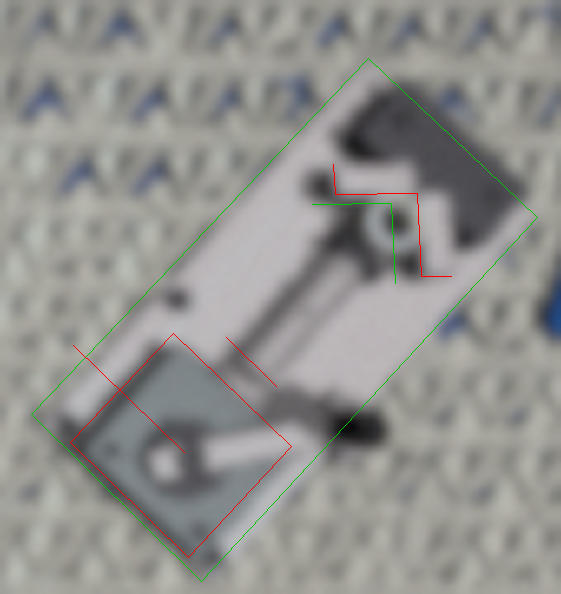

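View pics/ov_scene_z.png

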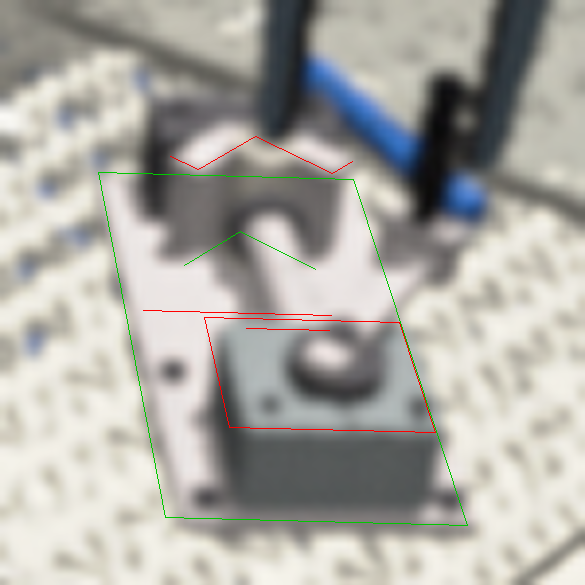

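View pics/full_top9.png

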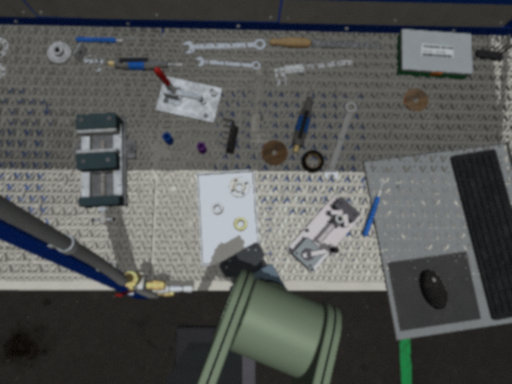

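```bash
python3 - <<'E'
from h import *
f=grab_frame("top")
P=lambda x,y,z:back(f,(280+x/6.6-.5,185+y/6.6-.5),z)
a=P(170,460,60);b=P(372,429,127);c=P(328,427,70)
for q in(b,c):
    d=(q-a)[:2];print(a,q,np.hypot(*d),46-np.degrees(np.arctan2(d[1],d[0])))
g=grab_frame("scene");crop(g,"y1.png",310,145,55,50,12);crop(f,"y2.png",310,205,45,50,12)
E
```

```text
[ 498.40815008 -268.65952249   60.        ] [ 509.4032296  -326.42783307  127.        ] 58.805352480055674 125.22374980892307
[ 498.40815008 -268.65952249   60.        ] [ 510.44866807 -324.58418074   70.        ] 57.20613143027727 123.84975120872116
```

View pics/y1.png

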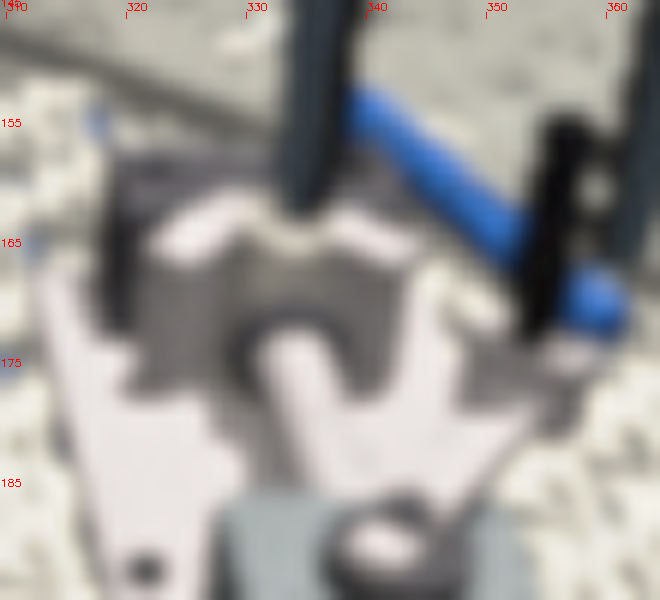

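View pics/y2.png

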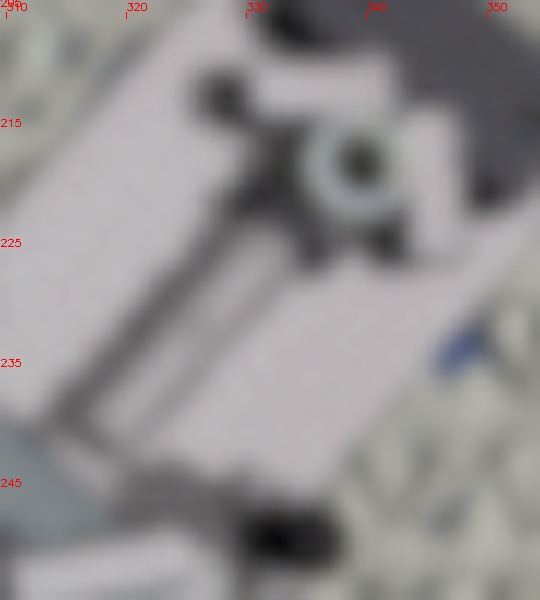

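```bash
python3 -c "
from workcell import *
print(job_done())"
```

```text
the job is handed in; nothing more can be done
None
```

The tall bush is in the V, clamped by the pressure pad. The crank is at its stop and the handle is standing up. I handed the job in after about 30 s of the 72 s; no verdict was reported.

**How it went:**
- I took the bush from the tray and stood it on the plate in front of the V. I gripped it again further back to draw it closer, then pushed it home with the fingers part-open behind it. It stopped against the faces at about 6.5 N.
- I folded the handle up with a light grip. It was still short of upright when the tool reached my computed end point, because the handle had slid in the pads. About 12 mm more movement brought it to its stop, and a picture with the gripper raised showed it vertical.
- I turned the crank clockwise until it met its stop at about 21 N, let go and moved the arm clear.

**Last checks:**
- **Bush:** before clamping, its ring matched the predicted seated outline in the top view. After clamping it still sits upright between both faces with the pad against it.
- **Crank:** about 124–125° from the pictures (about 2.17 rad), against 127–128° from the tool position at the stop.
- **Tray:** the three other parts look unmoved in the top view.
- **Arm:** it ended clear of everything, with no force on the tool.

**What disagreed:**
- My estimate of the crank axis was about 4–5 mm off. The tool's apparent turning radius grew from 56 to 64 mm, so I followed the measured forces.
- The scene camera differed from the top camera by about 2–4 mm.
- I could not measure the forces on the V faces. That the clamping is firm enough rests on the pad touching the bush and the crank being at its stop.

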